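# Rake dropped parts from under the guard shelf and reset the labeller to its marks

### The job

Change parts (spacer rings, clamp blocks) were dropped under the low clear guard shelf of the labelling machine: reach in with the flat rake, drag every one of them out with it, not with the fingers, and lay them all inside the grey parts tray. Only when all of them are in the tray, crank the handwheel round until the red pointer on its rim stands at the yellow index; also turn the glue unit's black star knob until the white line on its dial meets the red mark. Leave the rake standing on its black rubber mat and the other things where they are.

Things in the scene. Friction and masses are not known exactly. Their poses are not given: they have to be found in the camera images.
- shelf: low fixed guard shelf: clear flat top (underside 65 mm above the deck, highest trim 79 mm), opaque cheeks with inner faces at y = +-120 mm, back plate with inner face at x = 190 mm; open only at the front. Origin on the deck at the middle of the open front edge; x runs level into the shelf, y along the front edge, z up. The front faces roughly towards -y of the world
- rake: flat rake, 170 g, stands alone: black upright grip 36 mm (x) by 24 mm (y), held about 70 mm up, top 94 mm above its 40 x 34 x 14 mm sole plate's underside; a flat steel strip 30 mm wide along +x, 25 to 28 mm up, ends in a down-turned foot 60 mm wide (y), faces at x = 200 and 205 mm, down to sole level. Origin under the grip at sole level. Lifted 24 mm it clears the parts and the shelf top
- rake_foot (a point): middle of the lower edge of the rake's foot, 202.5 mm along x from the rake's origin
- mat: black rubber mat, fixed, 270 mm (its x) by 110 mm (its y), 3 mm thick, where the rake stands at the start; origin at the centre of its underside, on the deck
- spacer1: orange plastic spacer ring, 50 mm outside, 24 mm bore, 16 mm thick, about 100 g; origin at the centre of its underside, z along its axis. It may be absent. At the start it lies flat under the shelf
- spacer2: brass spacer ring, 50 mm outside, 24 mm bore, 16 mm thick, about 100 g; origin at the centre of its underside, z along its axis. It may be absent. At the start it lies flat under the shelf
- clamp1: blue clamp block, 60 mm (its x) by 26 mm (its y) by 18 mm high, about 110 g; origin at the centre of its underside. It may be absent. At the start it lies flat under the shelf
- clamp2: green clamp block, 60 mm (its x) by 26 mm (its y) by 18 mm high, about 110 g; origin at the centre of its underside. It may be absent. At the start it lies flat under the shelf
- tray: grey open parts tray, fixed, outside 150 mm (its x) by 230 mm (its y), 30 mm high, walls 4 mm, floor about 4 mm thick; origin at the centre of its underside, on the deck
- gearbox: green gearbox, fixed, 130 x 110 x 50 mm, carrying the handwheel; origin on the deck, on the wheel's upright axis
- wheel (a joint): angle of the handwheel (steel disc 160 mm across, upper face 89 mm above the deck, scale ticks on the rim) in rad, growing counter-clockwise seen from above, free from -6 to 6; it stays where it is left (friction about 0.12 N m)
- crank_grip (a point): middle of the crank's upright black grip, 25 mm across, on the wheel 55 mm from its axis, diametrically opposite the red pointer, 122 mm above the deck; the grip stands from 93 to 149 mm above the deck and spins freely on its pin
- pointer (a point): red pointer on the wheel's rim, 85 mm from the axis and 82 mm above the deck
- index_mark (a point): inner face of the yellow index bracket beside the rim, on the side away from the robot, 85 mm from the wheel's axis and 82 mm above the deck; the bracket is fixed and stands up to 93 mm
- glueunit: grey glue unit, fixed, housing 90 x 84 x 38 mm, carrying the black gap knob; origin on the deck, on the knob's upright axis
- gapknob (a joint): angle of the gap knob (star knob, 45 mm across, from 46 to 72 mm above the deck, on a dark dial 68 mm across) in rad, growing counter-clockwise seen from above, range -3 to 3; stays where it is left (friction about 0.05 N m)
- knob_line (a point): outer end of the white line on the knob's dial, 34 mm from the knob's axis, 46 mm above the deck; it turns with the knob
- knob_mark (a point): inner end of the small fixed red mark beside the dial, on the side away from the robot, 34 mm from the knob's axis, 46 mm above the deck
- bottle: bystander: amber glass bottle with paper label, 62 mm across, 170 mm tall, standing on the deck
- core: bystander: cardboard label core, open tube 80 mm across, 75 mm tall, standing on the deck
- wrench: bystander: steel wrench 160 mm long, lying on the deck
- brush: bystander: brush lying on the deck beyond the tray
- gluepot: bystander: white jar with orange cap, 64 mm across, 75 mm tall, standing on the deck
- screwdriver: bystander: screwdriver lying on the deck
Not all that is in view belongs to the job. What is shaped like the glueunit but purple is not meant.

How it is judged:
On the way, in this order (a step that is already met when the one before it is completed fails the run):
1. the rake's foot is at least 30 mm in under the shelf (x of rake_foot in the frame of shelf between 0.03 and 0.19 m and y of rake_foot in the frame of shelf between -0.12 and 0.12 m and height (world z) of rake_foot below 0.06 m), for 0.1 s.
2. every dropped part is in the parts tray (x of spacer1 in the frame of tray between -0.071 and 0.071 m and y of spacer1 in the frame of tray between -0.111 and 0.111 m and z of each of spacer1, spacer2, clamp1, clamp2 in the frame of tray below 0.03 m and linear speed of each of spacer1, spacer2, clamp1, clamp2 below 0.03 m/s and x of spacer2 in the frame of tray between -0.071 and 0.071 m and y of spacer2 in the frame of tray between -0.111 and 0.111 m and x of clamp1 in the frame of tray between -0.071 and 0.071 m and y of clamp1 in the frame of tray between -0.111 and 0.111 m and x of clamp2 in the frame of tray between -0.071 and 0.071 m and y of clamp2 in the frame of tray between -0.111 and 0.111 m), for 0.2 s.
3. the red pointer stands at the yellow index (horizontal distance between pointer and index_mark below 0.007 m and velocity of joint wheel between -0.05 and 0.05 rad/s), for 0.3 s.
At the end, for the whole second after the job is handed in: Every part present is at rest inside the tray, underside less than 30 mm up; red pointer within 7 mm (4.7 degrees) of the yellow index, wheel still; white line within 4.5 mm (7.6 degrees) of the red mark; rake upright (within 0.12 rad), grip and foot both on the mat (all of step 2 and all of step 3 and horizontal distance between knob_line and knob_mark below 0.0045 m and x of rake in the frame of mat between -0.137 and 0.137 m and y of rake in the frame of mat between -0.057 and 0.057 m and z of each of rake, rake_foot in the frame of mat below 0.012 m and x of rake_foot in the frame of mat between -0.137 and 0.137 m and y of rake_foot in the frame of mat between -0.057 and 0.057 m and angle between rake's own z axis and vertical below 0.12 rad and linear speed of rake below 0.03 m/s); the robot touches nothing.
It fails at once if the fingers touch a part whose centre is still more than 20 mm in under the shelf ((contact force between the fingers and spacer1 above 0.5 N and x of spacer1 in the frame of shelf between 0.02 and 0.19 m and y of spacer1 in the frame of shelf between -0.12 and 0.12 m and height (world z) of spacer1 below 0.05 m) or (contact force between the fingers and spacer2 above 0.5 N and x of spacer2 in the frame of shelf between 0.02 and 0.19 m and y of spacer2 in the frame of shelf between -0.12 and 0.12 m and height (world z) of spacer2 below 0.05 m) or (contact force between the fingers and clamp1 above 0.5 N and x of clamp1 in the frame of shelf between 0.02 and 0.19 m and y of clamp1 in the frame of shelf between -0.12 and 0.12 m and height (world z) of clamp1 below 0.05 m) or (contact force between the fingers and clamp2 above 0.5 N and x of clamp2 in the frame of shelf between 0.02 and 0.19 m and y of clamp2 in the frame of shelf between -0.12 and 0.12 m and height (world z) of clamp2 below 0.05 m)).
It fails at once if a bystander is moved by more than 30 mm (distance of any of bottle, core, wrench, brush, gluepot, screwdriver from where it was at the start of the episode above 0.03 m).
Of spacer1, spacer2, clamp1, clamp2 only 3 to 4 are there at a start; the rules pass over those that are not, and their reading is None.
At some moment in a run one of spacer1, spacer2, clamp1, clamp2 may be knocked a few centimetres aside while the robot is not near it.
Once in a run the grip may slacken for a moment while it holds something.
It also fails if it takes over 210 s, if anything falls off the work surface, if the arm or the gripper's body presses on something with over 40 N, if the wrist force passes 120 N, or if a joint passes its speed limit or range.

### The arm

A 6-joint arm with a two-finger parallel gripper is mounted at the origin on the work surface. World frame = base frame: x ahead of the robot, y to its left, z up, the work surface at z = 0. Lengths are in m, angles in rad, forces in N, time in s.
With the tool pointing down it reaches from about 0.3 to 0.95 m from the base axis. Payload 3.1 kg.
Tool frame: the origin (TCP) lies at the very end of the fingers, on their centre line; the grasp point (between the pads) lies 19 mm behind it (robot.hold_point_z is the distance from the TCP to the grasp point, in m); z points along the fingers, x is the direction in which the jaws open and shut, and the axes are right-handed (so a half turn about z gives the same grasp; the last joint's range is limited). The gripper opens to 85 mm and grips with 20 to 120 N. Pads are 22 mm wide; open, the fingers measure 114 mm over their backs; the gripper's body (76 mm by 85 mm) begins 54 mm behind the grasp point. The pads swing forward as they close: fully open they stand 13 mm farther back than shut.
Start: joints at [1.146, 0.308, 1.634, -0, 1.2, -0.07], TCP at [0.217, 0.586, 0.231] pointing down, gripper open.
Joint ranges: [-3.06, 3.06], [-0.79, 1.96], [0.05, 2.63], [-1.19, 4.34], [0.05, 2.64], [-2.94, 2.94]. Speed limits (rad/s): [2.79, 2.79, 3.14, 3.14, 3.14, 3.14].

### API

Orientations are given as a 3x3 rotation matrix whose columns are the frame's x, y, z axes.
In Python, from workcell import state, read_camera, camera_model, order, robot gives the robot as it stands. The module is installed in compiled form; this text tells all that it offers.
- The arm moves only by the shell command python3 -m creep 'ROWS'. ROWS is JSON, a list of rows, each a list of 7 numbers: the turn, a rotation vector about the tool's x, y, z as a fraction of full scale, then the shift along the tool's x, y, z as a fraction of full scale, then the opening, from -1 (shut) to 1 (fully open), so that 0 is half open. In form: [[wx, wy, wz, dx, dy, dz, jaw], ...]. A call has exactly 10 rows; each row is the pose to reach, as a shift and turn from the pose commanded when the call began, along the tool's axes at that moment; what a row does not reach only later rows make up. Full scale, the value 1, is 100 mm for a shift and pi/4 rad for a turn. A row lasts 1/8 s, in which the tool goes at most 62.5 mm and 10.7 degrees, less where a joint would pass 70% of its speed; a pose out of reach is approached as far as the arm can. A call with a number of a shift or a turn outside -1 to 1 is refused whole. A call with a gripper value outside its range is refused whole. The fingers move at their own pace and stop on an object; the grip force is fixed at half the most. Time passes only in rows, so rows that repeat a pose let the fingers close, or fill a call up. It gives the time, the measured TCP pose, the force and the opening at its end, in the units of the state.
- state(): the state, without advancing time (a new reading comes with each control period).
- read_camera(name): name is "side" or "top" or "wrist"; returns the picture (420x560x3 uint8, red, green, blue); there is no depth.
- camera_model(name): a dict with "camera_matrix" (3x3 intrinsics, pixels), "extrinsics" (4x4, takes a point from world to camera coordinates); the wrist camera has in their place "mount" (4x4, takes a point from camera to tool coordinates, whose origin is the TCP and whose axes are the tool frame's). Camera axes: x right, y up, looking along -z (the intrinsics and any distortion apply to the point x, -y, -z); pixel columns grow to the right and rows downward; lengths in m; the calibration is good to about 2 mm. A picture is of the moment at which its call begins: read the wrist's pose just before it. camera_model takes no time and is no camera call.
- order.job_done(): hands the job in, once; it reports no verdict.
The state is a dict: "time_s": time; "joint_positions": joint angles; "joint_velocities": joint speeds; "joint_torque": joint torques, N m; "tcp_pos": TCP position; "tool_rot": TCP orientation; "contact_force": force on the tool from outside, world axes, zero at the start; "torque": the same for the moment, N m; "width": finger opening in m.
Only numpy, scipy, OpenCV 4.12 (cv2) and the standard library are available. Lean on these libraries where they do the work, as an engineer would, in place of code of your own. Each camera call takes 0.05 s, during which the arm holds its last target. There are 200 camera calls.

## Working session

There is one attempt and no reset: what is moved stays moved. The work goes in short steps, Python scripts to look and compute and a shell command to move; the robot and the scene stay as the last step left them, time stands still between calls to the robot, and variables do not carry over. Pictures are saved under pics/ and viewed, about 12 in all and at most 16, crops included, and the job is handed in when it is done.

```bash
mkdir -p pics; ls
cat > h.py <<'E'
import numpy as np, cv2
from workcell import state, read_camera, camera_model, order, robot
def snap(name,f,crop=None,scale=1):
    im=read_camera(name)[:,:,::-1].copy()
    cv2.imwrite(f'pics/{f}_full.png',im)
    if crop: x0,y0,x1,y1=crop; im=im[y0:y1,x0:x1]
    if scale!=1: im=cv2.resize(im,None,fx=scale,fy=scale,interpolation=cv2.INTER_CUBIC)
    cv2.imwrite(f'pics/{f}.png',im)
def ext(name,st=None):
    m=camera_model(name); K=np.array(m['camera_matrix'])
    if 'extrinsics' in m: return K,np.linalg.inv(np.array(m['extrinsics'])),m
    st=st or state(); T=np.eye(4);T[:3,:3]=np.array(st['tool_rot']);T[:3,3]=st['tcp_pos']
    return K,T@np.array(m['mount']),m
def dist(m):
    for k in m:
        if 'dist' in k: return np.array(m[k],float)
    return None
def px2w(name,pts,z,st=None):
    K,C,m=ext(name,st); out=[]
    z=np.broadcast_to(z,len(pts))
    n=cv2.undistortPoints(np.array(pts,float).reshape(-1,1,2),K,dist(m)).reshape(-1,2)
    for (u,v),zz in zip(n,z):
        d=C[:3,:3]@[u,-v,-1]; t=(zz-C[2,3])/d[2]; out.append(C[:3,3]+t*d)
    return np.array(out)
def w2px(name,P,st=None):
    K,C,m=ext(name,st); Q=(np.c_[np.atleast_2d(P),np.ones(len(np.atleast_2d(P)))]@np.linalg.inv(C).T)[:,:3]
    Q=Q*[1,-1,-1]; return cv2.projectPoints(Q,np.zeros(3),np.zeros(3),K,dist(m))[0].reshape(-1,2)
def tool(dw,R=None):
    "world shift (m) -> tool fractions"
    R=np.array(state()['tool_rot']); return np.round(R.T@np.array(dw)/0.1,3)
E
python3 - <<'E'
from h import *
np.set_printoptions(precision=4,suppress=True)
s=state(); print(s['tcp_pos'],np.array(s['tool_rot']),s['width'])
for n in('top','side','wrist'): print(n,camera_model(n))
snap('top','top1',scale=1.4); snap('side','side1',scale=1.4)
E
```

```text
pics
[0.2168 0.5853 0.23  ] [[ 0.3474  0.9377 -0.001 ]
 [ 0.9377 -0.3474 -0.0021]
 [-0.0023 -0.0002 -1.    ]] 0.08526638324125352
top {'camera_matrix': array([[397.8162,   0.    , 280.7093],
       [  0.    , 397.8162, 210.3422],
       [  0.    ,   0.    ,   1.    ]]), 'extrinsics': array([[-0.0248, -0.9997,  0.0001, -0.0283],
       [ 0.9978, -0.0248,  0.0621, -0.5217],
       [-0.0621,  0.0016,  0.9981, -1.1816],
       [ 0.    ,  0.    ,  0.    ,  1.    ]])}
side {'camera_matrix': array([[458.4156,   0.    , 288.438 ],
       [  0.    , 458.4156, 216.3168],
       [  0.    ,   0.    ,   1.    ]]), 'extrinsics': array([[ 0.9976, -0.0674,  0.0162, -0.4881],
       [ 0.0311,  0.6448,  0.7637, -0.0927],
       [-0.0619, -0.7614,  0.6453, -1.2469],
       [ 0.    ,  0.    ,  0.    ,  1.    ]])}
wrist {'camera_matrix': array([[369.9558,   0.    , 278.2321],
       [  0.    , 369.9558, 211.2624],
       [  0.    ,   0.    ,   1.    ]]), 'mount': array([[ 1.    ,  0.001 , -0.0007,  0.0007],
       [ 0.0008, -0.9601, -0.2796, -0.0698],
       [-0.0009,  0.2796, -0.9601, -0.142 ],
       [ 0.    ,  0.    ,  0.    ,  1.    ]])}
```

View pics/top1.png

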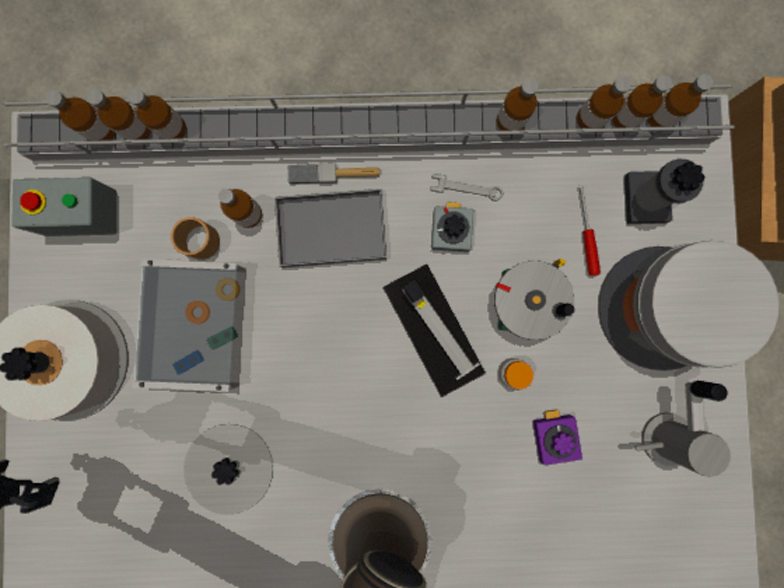

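View pics/side1.png

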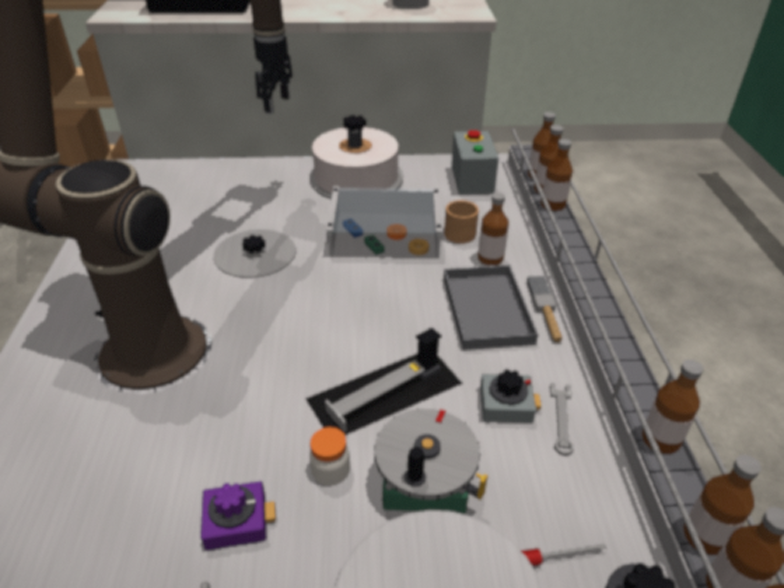

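Run:
```python
import cv2
im=cv2.imread('pics/top1_full.png')
c=im[170:295,85:285]; cv2.imwrite('pics/c1.png',cv2.resize(c,None,fx=4,fy=4,interpolation=cv2.INTER_CUBIC))
c=im[115:290,265:440]; cv2.imwrite('pics/c2.png',cv2.resize(c,None,fx=3.4,fy=3.4,interpolation=cv2.INTER_CUBIC))
```

```text
(no output)
```

View pics/c1.png

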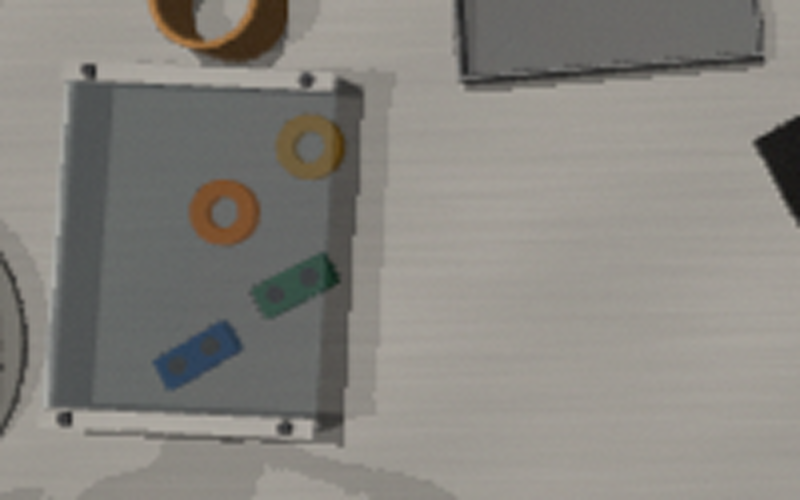

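View pics/c2.png

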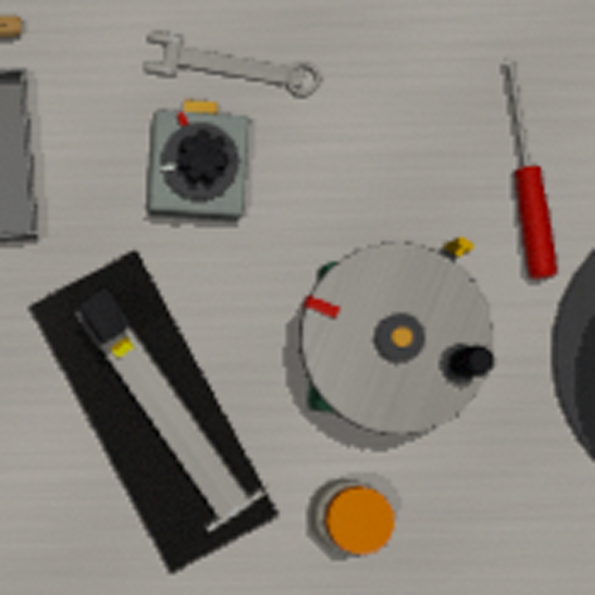

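Run:
```python
from h import *
np.set_printoptions(precision=4,suppress=True)
f1=lambda p:[(85+x/4-.5,170+y/4-.5) for x,y in p]
f2=lambda p:[(265+x/3.4-.5,115+y/3.4-.5) for x,y in p]
def show(t,a): print(t);print(a)
show('shelf top corners z.075 TL TR(front) BR BL',px2w('top',f1([(70,78),(337,78),(315,432),(50,410)]),.072))
show('front deck',px2w('top',f1([(362,90),(343,445)]),0))
show('brass,orange (z.016), green, blue(z.018)',px2w('top',f1([(311,147),(225,212),(295,285),(198,355)]),[.016,.016,.018,.018]))
show('green ends, blue ends',px2w('top',f1([(258,304),(333,267),(161,377),(236,334)]),.018))
show('tray corners (1.4x) z.03 TL TR BR BL',px2w('top',[(x/1.4-.5,y/1.4-.5) for x,y in [(277,197),(383,191),(386,258),(281,267)]],.03))
show('mat corners',px2w('top',f2([(30,307),(137,252),(278,515),(172,573)]),.003))
show('grip top z.097',px2w('top',f2([(101,315)]),.097))
show('foot top mid z.03',px2w('top',f2([(237,510)]),.03))
show('wheel axis z.089, rim L,R,T,B', px2w('top',f2([(401,337),(301,337),(493,337),(401,241),(401,433)]),.089))
show('pointer .085',px2w('top',f2([(322,307),(305,301)]),.085))
show('grip top .149',px2w('top',f2([(478,360)]),.149))
show('index top .093',px2w('top',f2([(458,246)]),.093))
show('knob axis .072, dial .046',px2w('top',f2([(203,155),(200,161)]),[.072,.046]))
show('line end, mark inner, .046',px2w('top',f2([(162,169),(185,125),(181,116)]),.046))
show('core .075 bottle .17 gluepot .075',px2w('top',[(195/1.4,234/1.4),(233/1.4,195/1.4),(518/1.4,375/1.4)],[.075,.17,.075]))
```

```text
shelf top corners z.075 TL TR(front) BR BL
[[0.5917 0.4718 0.072 ]
 [0.5869 0.2796 0.072 ]
 [0.3346 0.2971 0.072 ]
 [0.3547 0.4853 0.072 ]]
front deck
[[0.5861 0.2807 0.    ]
 [0.3172 0.2973 0.    ]]
brass,orange (z.016), green, blue(z.018)
[[0.542  0.3153 0.016 ]
 [0.4947 0.3802 0.016 ]
 [0.4387 0.3273 0.018 ]
 [0.3884 0.3999 0.018 ]]
green ends, blue ends
[[0.4252 0.355  0.018 ]
 [0.4514 0.2988 0.018 ]
 [0.3728 0.4275 0.018 ]
 [0.4033 0.3715 0.018 ]]
tray corners (1.4x) z.03 TL TR BR BL
[[ 0.7376  0.2042  0.03  ]
 [ 0.745  -0.0238  0.03  ]
 [ 0.5999 -0.0268  0.03  ]
 [ 0.5861  0.1975  0.03  ]]
mat corners
[[ 0.5391 -0.0192  0.003 ]
 [ 0.5863 -0.1165  0.003 ]
 [ 0.3486 -0.2349  0.003 ]
 [ 0.2999 -0.1393  0.003 ]]
grip top z.097
[[ 0.5238 -0.0793  0.097 ]]
foot top mid z.03
[[ 0.3559 -0.1951  0.03  ]]
wheel axis z.089, rim L,R,T,B
[[ 0.4999 -0.3284  0.089 ]
 [ 0.5019 -0.2453  0.089 ]
 [ 0.498  -0.4048  0.089 ]
 [ 0.5801 -0.3316  0.089 ]
 [ 0.4204 -0.3251  0.089 ]]
pointer .085
[[ 0.5268 -0.2644  0.085 ]
 [ 0.5322 -0.2504  0.085 ]]
grip top .149
[[ 0.4774 -0.3727  0.149 ]]
index top .093
[[ 0.5743 -0.3778  0.093 ]]
knob axis .072, dial .046
[[ 0.6599 -0.1706  0.072 ]
 [ 0.6595 -0.1708  0.046 ]]
line end, mark inner, .046
[[ 0.6533 -0.1376  0.046 ]
 [ 0.6915 -0.1588  0.046 ]
 [ 0.6995 -0.1555  0.046 ]]
core .075 bottle .17 gluepot .075
[[ 0.652   0.3632  0.075 ]
 [ 0.7076  0.2574  0.17  ]
 [ 0.3474 -0.2904  0.075 ]]
```

```bash
cat > goal.py <<'E'
# usage: goal.py x y z yawdeg -> rows (fractions) from present pose, tool down
from h import *; import sys
from scipy.spatial.transform import Rotation as Ro
x,y,z,yaw=map(float,sys.argv[1:5]); s=state(); R=np.array(s['tool_rot'])
c,sn=np.cos(np.radians(yaw)),np.sin(np.radians(yaw)); G=np.array([[c,sn,0],[sn,-c,0],[0,0,-1]])
w=Ro.from_matrix(R.T@G).as_rotvec()/(np.pi/4); d=R.T@(np.array([x,y,z])-s['tcp_pos'])/.1
print('t',round(s['time_s'],2),'tcp',np.round(s['tcp_pos'],4),'yaw',round(np.degrees(np.arctan2(R[1,0],R[0,0])),1),'w',round(s['width'],4),'F',np.round(s['contact_force'],1),'q6',round(s['joint_positions'][5],2))
print('rot',np.round(w,3),'shift',np.round(d,3))
E
m(){ :; }
python3 -m creep '[[0,0,0,-0.5,0.5,0,1],[0,0,0,-1,1,0,1],[0,0,0,-1,1,0,1],[0,0,0,-1,1,0,1],[0,0,0,-1,1,0,1],[0,0,0,-1,1,0,1],[0,0,0,-1,1,0,1],[0,0,0,-1,1,0,1],[0,0,0,-1,1,0,1],[0,0,0,-1,1,0,1]]'
python3 goal.py 0.5238 -0.0793 0.18 124.6
```

```text
time_s: 1.35
tcp_pos: [0.2762, 0.4576, 0.2313]
tool_rot: [[0.347, 0.938, -0.0], [0.938, -0.347, -0.0], [-0.0, 0.0, -1.0]]
contact_force: [0.6, 0.1, 0.3]
width: 0.0856
t 1.35 tcp [0.2762 0.4576 0.2313] yaw 69.7 w 0.0856 F [0.6 0.1 0.3] q6 -0.27
rot [-0.     0.    -1.221] shift [-4.174  4.187  0.513]
```

```bash
python3 -m creep '[[0,0,0,-0.5,0.5,0,1],[0,0,0,-1,1,0,1],[0,0,0,-1,1,0,1],[0,0,0,-1,1,0,1],[0,0,0,-1,1,0,1],[0,0,0,-1,1,0,1],[0,0,0,-1,1,0,1],[0,0,0,-1,1,0,1],[0,0,0,-1,1,0,1],[0,0,0,-1,1,0,1]]' >/dev/null
python3 -m creep '[[0,0,0,-0.5,0.5,0,1],[0,0,0,-1,1,0,1],[0,0,0,-1,1,0,1],[0,0,0,-1,1,0,1],[0,0,0,-1,1,0,1],[0,0,0,-1,1,0,1],[0,0,0,-1,1,0,1],[0,0,0,-1,1,0,1],[0,0,0,-1,1,0,1],[0,0,0,-1,1,0,1]]' >/dev/null
python3 -m creep '[[0,0,0,-0.5,0.5,0,1],[0,0,0,-1,1,0,1],[0,0,0,-1,1,0,1],[0,0,0,-1,1,0,1],[0,0,0,-1,1,0,1],[0,0,0,-1,1,0,1],[0,0,0,-1,1,0,1],[0,0,0,-1,1,0,1],[0,0,0,-1,1,0,1],[0,0,0,-1,1,0,1]]' >/dev/null
python3 -m creep '[[0,0,-0.2,-0.4,0.4,0.2,1],[0,0,-0.4,-1,1,0.5,1],[0,0,-0.6,-1,1,0.5,1],[0,0,-0.8,-1,1,0.5,1],[0,0,-1,-1,1,0.5,1],[0,0,-1,-1,1,0.5,1],[0,0,-1,-1,1,0.5,1],[0,0,-1,-1,1,0.5,1],[0,0,-1,-1,1,0.5,1],[0,0,-1,-1,1,0.5,1]]' >/dev/null
python3 goal.py 0.5238 -0.0793 0.18 124.6
python3 -c "
from h import *
snap('wrist','w1',scale=1.3)
print(w2px('wrist',[[0.5238,-0.0793,0.097],[0.3559,-.1951,.03]])*1.3)"
```

```text
t 6.35 tcp [ 0.5123 -0.0564  0.1813] yaw 114.7 w 0.0853 F [-0.1 -0.7 -0.3] q6 -2.2
rot [ 0.     0.    -0.221] shift [-0.256  0.009  0.013]
[[ 310.44377076  283.41588479]
 [ 242.55674374 -132.35480918]]
```

View pics/w1.png

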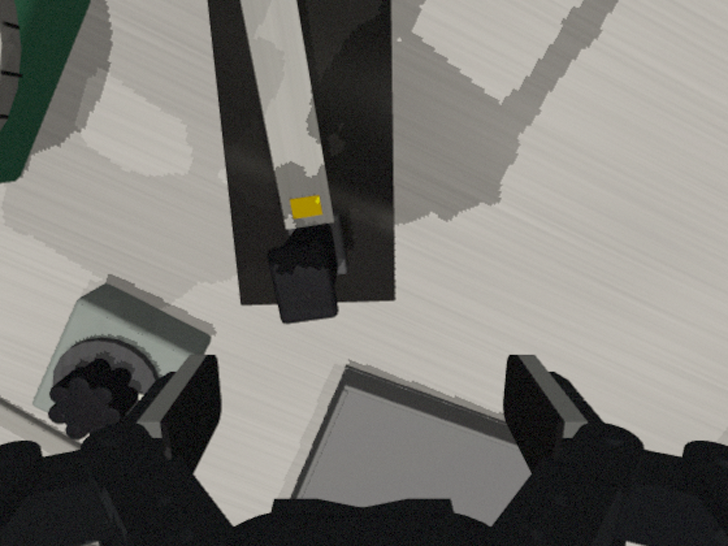

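```bash
python3 - <<'E'
from h import *
a=px2w('wrist',np.array([(306,291),(268,20),(306,190)])/1.3,[.097,.031,.031]); print(a)
d=a[1]-a[2]; print(np.degrees(np.arctan2(d[1],d[0])))
d=a[1]-a[0]; print(np.degrees(np.arctan2(d[1],d[0])))
E
python3 goal.py 0.525 -0.079 0.1 124.6
```

```text
[[ 0.52834029 -0.07976883  0.097     ]
 [ 0.41584873 -0.15739768  0.031     ]
 [ 0.49238214 -0.10271696  0.031     ]]
-144.45538550488567
-145.39098638619848
t 6.4 tcp [ 0.5123 -0.0564  0.1813] yaw 114.7 w 0.0852 F [-0.5  0.3  0.3] q6 -2.2
rot [ 0.     0.    -0.221] shift [-0.258  0.021  0.813]
```

```bash
python3 -m creep '[[0,0,-0.2,-0.27,0.04,0,1],[0,0,-0.23,-0.27,0.04,0.2,1],[0,0,-0.23,-0.27,0.04,0.4,1],[0,0,-0.23,-0.27,0.04,0.6,1],[0,0,-0.23,-0.27,0.04,0.8,1],[0,0,-0.23,-0.27,0.04,0.9,1],[0,0,-0.23,-0.27,0.04,0.9,1],[0,0,-0.23,-0.27,0.04,0.9,1],[0,0,-0.23,-0.27,0.04,0.9,1],[0,0,-0.23,-0.27,0.04,0.9,1]]' >/dev/null
python3 goal.py 0.527 -0.0795 0.054 125
python3 -m creep '[[0,0,0,0,0,0.2,1],[0,0,0,0,0,0.37,1],[0,0,0,0,0,0.37,1],[0,0,0,0,0,0.37,0],[0,0,0,0,0,0.37,-1],[0,0,0,0,0,0.37,-1],[0,0,0,0,0,0.37,-1],[0,0,0,0,0,0.37,-1],[0,0,0,0,0,0.37,-1],[0,0,0,0,0,0.37,-1]]' >/dev/null
python3 goal.py 0.527 -0.0795 0.054 125
```

```text
t 7.65 tcp [ 0.5277 -0.0795  0.0919] yaw 125.0 w 0.0853 F [-0.5  0.7 -0.3] q6 -2.41
rot [0.001 0.001 0.   ] shift [ 0.004 -0.006  0.379]
t 8.9 tcp [ 0.5277 -0.0794  0.0549] yaw 125.0 w 0.0232 F [-0.6  1.   5. ] q6 -2.41
rot [0.001 0.001 0.   ] shift [ 0.003 -0.007  0.009]
```

```bash
python3 -m creep '[[0,0,0,0,0,-0.1,-1],[0,0,0,0,0,-0.2,-1],[0,0,0,0,0,-0.3,-1],[0,0,0,0,0,-0.45,-1],[0,0,0.1,0,0,-0.45,-1],[0,0,0.3,0,0,-0.45,-1],[0,0,0.5,0,0,-0.45,-1],[0,0,0.7,0,0,-0.45,-1],[0,0,0.85,0,0,-0.45,-1],[0,0,0.95,0,0,-0.45,-1]]' >/dev/null
python3 goal.py 0.528 -0.079 0.1 -3.5
python3 -m creep '[[0,0,0.2,0,0,0,-1],[0,0,0.4,0,0,0,-1],[0,0,0.55,0,0,0,-1],[0,0,0.7,0,0,0,-1],[0,0,0.85,0,0,0,-1],[0,0,0.95,0,0,0,-1],[0,0,0.95,0,0,0,-1],[0,0,0.95,0,0,0,-1],[0,0,0.95,0,0,0,-1],[0,0,0.95,0,0,0,-1]]' >/dev/null
python3 -m creep '[[0,0,0.2,0,0,0,-1],[0,0,0.4,0,0,0,-1],[0,0,0.55,0,0,0,-1],[0,0,0.7,0,0,0,-1],[0,0,0.85,0,0,0,-1],[0,0,0.95,0,0,0,-1],[0,0,0.95,0,0,0,-1],[0,0,0.95,0,0,0,-1],[0,0,0.95,0,0,0,-1],[0,0,0.95,0,0,0,-1]]' >/dev/null
python3 goal.py 0.528 0.02 0.08 -3.5
python3 -c "
from h import *
snap('top','t2',crop=(85,130,385,290),scale=2.6)"
```

```text
t 10.15 tcp [ 0.5275 -0.0795  0.1002] yaw 82.1 w 0.0233 F [ 0.2  0.1 -0.8] q6 -1.66
rot [ 1.000e-03 -1.000e-03  1.903e+00] shift [0.005 0.004 0.002]
t 12.65 tcp [ 0.5272 -0.0793  0.0993] yaw -3.2 w 0.0234 F [ 0.4  0.  -2.9] q6 -0.18
rot [-0.     0.     0.006] shift [-0.048 -0.992  0.193]
```

View pics/t2.png

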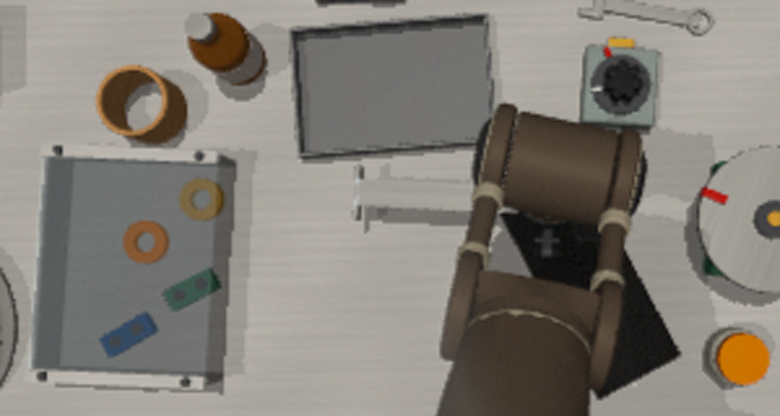

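Run:
```python
from h import *
f=lambda p:[(85+x/2.6-.5,130+y/2.6-.5) for x,y in p]
print(px2w('top',f([(358,168),(359,219)]),.075))
print('strip',px2w('top',f([(370,193),(470,197)]),.076))
print(px2w('top',f([(203,199),(147,242),(191,290),(129,334)]),[.016,.016,.018,.018]))
print('front edge',px2w('top',f([(236,152),(222,390)]),0.0),px2w('top',f([(220,152),(205,385)]),0.075))
```

```text
[[0.5679771  0.12555304 0.075     ]
 [0.51157604 0.12533693 0.075     ]]
strip [[0.53988913 0.11263055 0.076     ]
 [0.53274055 0.00263628 0.076     ]]
[[0.54265586 0.31426924 0.016     ]
 [0.49441583 0.37930277 0.016     ]
 [0.43782776 0.32815156 0.018     ]
 [0.38922877 0.39957277 0.018     ]]
front edge [[0.59849197 0.27979055 0.        ]
 [0.3209994  0.298363   0.        ]] [[0.58951756 0.27771069 0.075     ]
 [0.33462286 0.29593694 0.075     ]]
```

```bash
python3 -m creep '[[0,0,0,-0.12,0,0.1,-1],[0,0,0,-0.12,0,0.22,-1],[0,0,0,-0.12,0,0.22,-1],[0,0,0,-0.12,-0.1,0.22,-1],[0,0,0,-0.12,-0.25,0.22,-1],[0,0,0,-0.12,-0.4,0.22,-1],[0,0,0,-0.12,-0.55,0.22,-1],[0,0,0,-0.12,-0.7,0.22,-1],[0,0,0,-0.12,-0.8,0.22,-1],[0,0,0,-0.12,-0.9,0.22,-1]]' >/dev/null
python3 goal.py 0.528 0.156 0.077 -3.5
python3 -m creep '[[0,0,0,0,-0.1,0,-1],[0,0,0,0,-0.25,0,-1],[0,0,0,0,-0.4,0,-1],[0,0,0,0,-0.55,0,-1],[0,0,0,0,-0.7,0,-1],[0,0,0,0,-0.8,0,-1],[0,0,0,0,-0.9,0,-1],[0,0,0,0,-1,0,-1],[0,0,0,0,-1,0,-1],[0,0,0,0,-1,0,-1]]' >/dev/null
python3 goal.py 0.528 0.156 0.0535 -3.5
```

```text
t 13.95 tcp [0.5203 0.0119 0.0773] yaw -3.2 w 0.023 F [ 0.1 -1.  -1.2] q6 -0.0
rot [0.    0.    0.006] shift [-0.004 -1.443  0.003]
t 15.2 tcp [0.5259 0.1109 0.0772] yaw -3.2 w 0.0232 F [ 0.6 -0.5 -2.1] q6 0.18
rot [0.    0.    0.006] shift [-0.004 -0.452  0.237]
```

```bash
python3 -m creep '[[0,0,0,0,-0.15,0,-1],[0,0,0,0,-0.3,0,-1],[0,0,0,0,-0.4,0,-1],[0,0,0,0,-0.45,0,-1],[0,0,0,0,-0.45,0.1,-1],[0,0,0,0,-0.45,0.2,-1],[0,0,0,0,-0.45,0.235,-1],[0,0,0,0,-0.45,0.235,-1],[0,0,0,0,-0.4,0.235,-1],[0,0,0,0,-0.35,0.235,-1]]' | grep -E 'force|pos|width'
python3 -m creep '[[0,0,0,0,0.1,0,-1],[0,0,0,0,0.2,0,-1],[0,0,0,0,0.3,0,-1],[0,0,0,0,0.4,0,-1],[0,0,0,0,0.5,0,-1],[0,0,0,0,0.6,0,-1],[0,0,0,0,0.7,0,-1],[0,0,0,0,0.8,0,-1],[0,0,0,0,0.9,0,-1],[0,0,0,0,1,0,-1]]'  | grep -E 'force|pos|width'
python3 -m creep '[[0,0,0,0,0.1,0,-1],[0,0,0,0,0.2,0,-1],[0,0,0,0,0.3,0,-1],[0,0,0,0,0.4,0,-1],[0,0,0,0,0.47,0,-1],[0,0,0,0,0.5,0,-1],[0,0,0,0,0.48,0,-1],[0,0,0,0,0.45,-0.1,-1],[0,0,0,0,0.45,-0.2,-1],[0,0,0,0,0.45,-0.235,-1]]'  | grep -E 'force|pos|width'
python3 -c "
from h import *
snap('top','t3',crop=(85,130,385,290),scale=2.6)"; python3 goal.py 0.528 0.156 0.077 -3.5
```

```text
tcp_pos: [0.528, 0.1456, 0.054]
contact_force: [0.6, 0.4, -2.8]
width: 0.0233
tcp_pos: [0.5222, 0.0455, 0.0538]
contact_force: [0.2, -0.3, -1.6]
width: 0.0231
tcp_pos: [0.5208, 0.0013, 0.0787]
contact_force: [0.5, -0.6, -2.2]
width: 0.0233
t 19.0 tcp [0.5209 0.0013 0.0788] yaw -3.2 w 0.0232 F [-0.5  0.  -2.4] q6 -0.03
rot [ 0.    -0.003  0.007] shift [-0.015 -1.549  0.018]
```

View pics/t3.png

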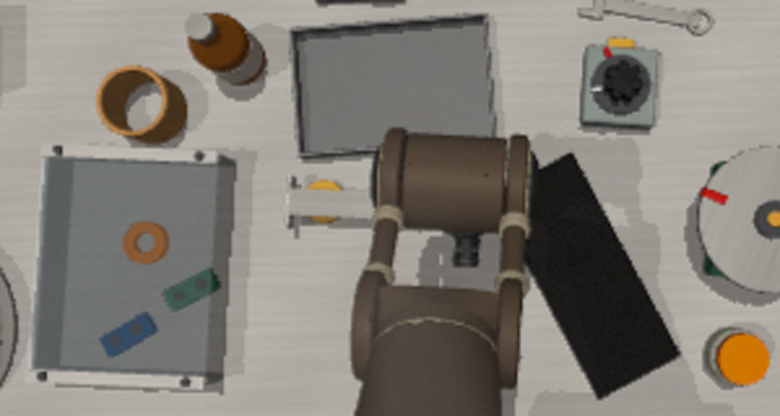

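```bash
python3 -m creep '[[0,0,0,-0.15,0,0,-1],[0,0,0,-0.3,0,0,-1],[0,0,0,-0.43,0,0,-1],[0,0,0,-0.43,-0.1,0,-1],[0,0,0,-0.43,-0.2,0,-1],[0,0,0,-0.43,-0.3,0,-1],[0,0,0,-0.43,-0.4,0,-1],[0,0,0,-0.43,-0.5,0,-1],[0,0,0,-0.43,-0.6,0,-1],[0,0,0,-0.43,-0.7,0,-1]]' | grep -E 'force|pos|width'
python3 -m creep '[[0,0,0,0,-0.1,0,-1],[0,0,0,0,-0.25,0,-1],[0,0,0,0,-0.4,0,-1],[0,0,0,0,-0.55,0,-1],[0,0,0,0,-0.7,0,-1],[0,0,0,0,-0.8,0,-1],[0,0,0,0,-0.9,0,-1],[0,0,0,0,-1,0,-1],[0,0,0,0,-1,0,-1],[0,0,0,0,-1,0,-1]]' | grep -E 'force|pos|width'
python3 goal.py 0.490 0.2146 0.0535 -3.5
```

```text
tcp_pos: [0.4808, 0.0742, 0.0772]
contact_force: [-0.2, -0.5, -2.4]
width: 0.0231
tcp_pos: [0.4862, 0.1731, 0.0772]
contact_force: [-0.3, -0.3, -1.4]
width: 0.0231
t 21.5 tcp [0.4862 0.1731 0.0772] yaw -3.2 w 0.0231 F [-0.3 -0.3 -1.4] q6 0.31
rot [0.    0.    0.006] shift [ 0.014 -0.416  0.237]
```

```bash
python3 -m creep '[[0,0,0,0.01,-0.15,0,-1],[0,0,0,0.01,-0.3,0,-1],[0,0,0,0.01,-0.4,0,-1],[0,0,0,0.01,-0.42,0,-1],[0,0,0,0.01,-0.42,0.1,-1],[0,0,0,0.01,-0.42,0.2,-1],[0,0,0,0.01,-0.42,0.235,-1],[0,0,0,0.01,-0.42,0.235,-1],[0,0,0,0.01,-0.38,0.235,-1],[0,0,0,0.01,-0.3,0.235,-1]]' | grep -E 'force|pos|width'
python3 -m creep '[[0,0,0,0,0.1,0,-1],[0,0,0,0,0.2,0,-1],[0,0,0,0,0.3,0,-1],[0,0,0,0,0.4,0,-1],[0,0,0,0,0.5,0,-1],[0,0,0,0,0.6,0,-1],[0,0,0,0,0.7,0,-1],[0,0,0,0,0.8,0,-1],[0,0,0,0,0.9,0,-1],[0,0,0,0,1,0,-1]]'  | grep -E 'force|pos|width'
python3 -m creep '[[0,0,0,0,0.1,0,-1],[0,0,0,0,0.2,0,-1],[0,0,0,0,0.3,0,-1],[0,0,0,0,0.4,0,-1],[0,0,0,0,0.5,0,-1],[0,0,0,0,0.57,0,-1],[0,0,0,0,0.56,0,-1],[0,0,0,0,0.53,-0.1,-1],[0,0,0,0,0.53,-0.2,-1],[0,0,0,0,0.53,-0.235,-1]]'  | grep -E 'force|pos|width'
python3 -c "
from h import *
snap('top','t4',crop=(85,130,385,290),scale=2.6)"; python3 goal.py 0.528 0.156 0.077 -3.5
```

```text
tcp_pos: [0.4895, 0.2031, 0.0541]
contact_force: [0.6, 1.1, -3.0]
width: 0.0233
tcp_pos: [0.4834, 0.1027, 0.0538]
contact_force: [0.2, 0.3, -2.3]
width: 0.0236
tcp_pos: [0.4815, 0.0508, 0.0786]
contact_force: [0.6, 0.4, -1.5]
width: 0.0236
t 25.3 tcp [0.4815 0.0507 0.0787] yaw -3.2 w 0.0235 F [-0.   0.1 -1.3] q6 0.07
rot [-0.    -0.003  0.007] shift [ 0.405 -1.077  0.018]
```

View pics/t4.png

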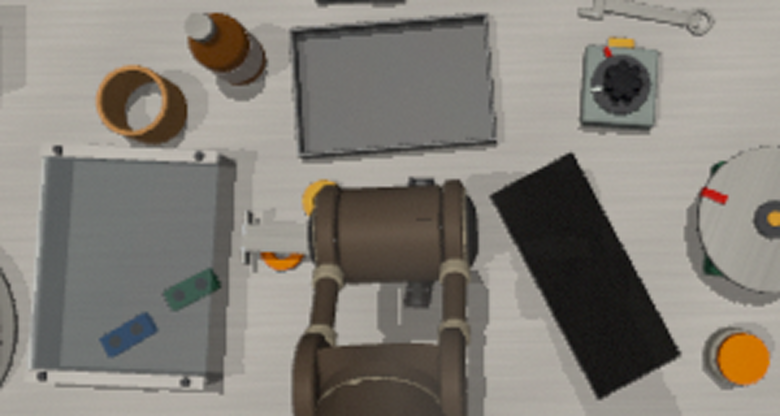

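```bash
python3 -m creep '[[0,0,0,-0.15,0,0,-1],[0,0,0,-0.3,0,0,-1],[0,0,0,-0.45,0,0,-1],[0,0,0,-0.52,-0.1,0,-1],[0,0,0,-0.52,-0.25,0,-1],[0,0,0,-0.52,-0.4,0,-1],[0,0,0,-0.52,-0.55,0,-1],[0,0,0,-0.52,-0.7,0,-1],[0,0,0,-0.52,-0.85,0,-1],[0,0,0,-0.52,-1,0,-1]]' | grep -E 'force|pos|width'
python3 goal.py 0.4365 0.1728 0.0535 -3.5
python3 -m creep '[[0,0,0,0,-0.1,0,-1],[0,0,0,0,-0.19,0,-1],[0,0,0,0,-0.19,0,-1],[0,0,0,0,-0.19,0,-1],[0,0,0,0,-0.19,0.1,-1],[0,0,0,0,-0.19,0.2,-1],[0,0,0,0,-0.19,0.235,-1],[0,0,0,0,-0.19,0.235,-1],[0,0,0,0,-0.15,0.235,-1],[0,0,0,0,-0.1,0.235,-1]]' | grep -E 'force|pos|width'
python3 goal.py 0.4365 0.1728 0.0535 -3.5
```

```text
tcp_pos: [0.4342, 0.1544, 0.0772]
contact_force: [-0.5, 0.1, -2.0]
width: 0.0229
t 26.55 tcp [0.4342 0.1544 0.0772] yaw -3.2 w 0.0229 F [-0.5  0.1 -2. ] q6 0.3
rot [0.    0.    0.006] shift [ 0.013 -0.185  0.237]
tcp_pos: [0.435, 0.1631, 0.0541]
contact_force: [-1.2, 0.2, -0.5]
width: 0.0228
t 27.8 tcp [0.435  0.1631 0.0541] yaw -3.2 w 0.0228 F [-1.2  0.2 -0.5] q6 0.32
rot [-0.    -0.001  0.006] shift [ 0.009 -0.098  0.006]
```

```bash
python3 -m creep '[[0,0,0,0,0.1,0,-1],[0,0,0,0,0.2,0,-1],[0,0,0,0,0.3,0,-1],[0,0,0,0,0.4,0,-1],[0,0,0,-0.02,0.5,0,-1],[0,0,0,-0.04,0.6,0,-1],[0,0,0,-0.06,0.7,0,-1],[0,0,0,-0.08,0.8,0,-1],[0,0,0,-0.1,0.9,0,-1],[0,0,0,-0.1,1,0,-1]]'  | grep -E 'force|pos|width'
python3 -m creep '[[0,0,0,0,0.1,0,-1],[0,0,0,0,0.2,0,-1],[0,0,0,0,0.3,0,-1],[0,0,0,0,0.32,0,-1],[0,0,0,0,0.31,0,-1],[0,0,0,0,0.28,0,-1],[0,0,0,0,0.28,-0.1,-1],[0,0,0,0,0.28,-0.2,-1],[0,0,0,0,0.28,-0.24,-1],[0,0,0,0,0.28,-0.24,-1]]'  | grep -E 'force|pos|width'
python3 -c "
from h import *
snap('top','t5',crop=(85,130,385,290),scale=2.6)"; python3 goal.py 0.528 0.156 0.077 -3.5
```

```text
tcp_pos: [0.4186, 0.0633, 0.0537]
contact_force: [-1.0, 1.4, -1.2]
width: 0.0232
tcp_pos: [0.4181, 0.036, 0.0785]
contact_force: [0.3, 0.5, -2.9]
width: 0.0236
t 30.35 tcp [0.4178 0.036  0.0781] yaw -3.2 w 0.0233 F [ 0.4 -0.8 -1.3] q6 0.04
rot [-0.    -0.001  0.006] shift [ 1.033 -1.26   0.012]
```

View pics/t5.png

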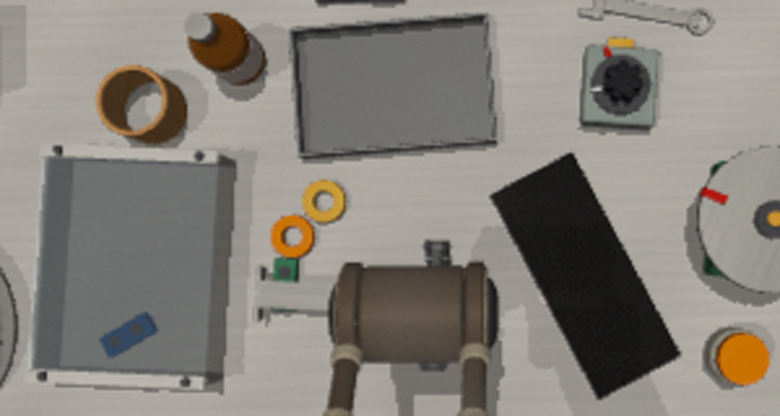

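```bash
python3 - <<'E'
from h import *
f=lambda p:[(85+x/2.6-.5,130+y/2.6-.5) for x,y in p]
g=px2w('top',f([(286,257),(325,202),(293,236),(129,334)]),[.018,.016,.016,.018])
o=np.array([.461,.289]);ex=np.array([.061,.998]);ey=np.array([-.998,.061])
for p in g: print(p,(p[:2]-o)@ex,(p[:2]-o)@ey)
print('cheek lower/upper outer top edges',px2w('top',f([(35,370),(215,390),(50,147),(222,152)]),[.075]))
E
python3 -m creep '[[0,0,0,-0.15,0,0,-1],[0,0,0,-0.3,0,0,-1],[0,0,0,-0.45,0,0,-1],[0,0,0,-0.52,-0.1,0,-1],[0,0,0,-0.52,-0.25,0,-1],[0,0,0,-0.52,-0.4,0,-1],[0,0,0,-0.52,-0.55,0,-1],[0,0,0,-0.52,-0.7,0,-1],[0,0,0,-0.52,-0.85,0,-1],[0,0,0,-0.52,-1,0,-1]]' | grep -E 'force|pos|width'
```

```text
[0.47305792 0.21843245 0.018     ] -0.06969088116162604 -0.016338423734776213
[0.53566193 0.1729617  0.016     ] -0.11125184973146779 -0.0815909401471274
[0.49716646 0.21049624 0.016     ] -0.07614059787038185 -0.04088285887058609
[0.38922877 0.39957277 0.018     ] 0.10597358259220432 0.07837262362735986
cheek lower/upper outer top edges [[0.35544772 0.48117013 0.075     ]
 [0.32895141 0.28508258 0.075     ]
 [0.59973634 0.46550573 0.075     ]
 [0.58946273 0.27550149 0.075     ]]
tcp_pos: [0.3712, 0.1399, 0.0779]
contact_force: [1.0, -0.2, -0.8]
width: 0.0234
```

```bash
python3 goal.py 0.379 0.2465 0.0535 -3.5
python3 -m creep '[[0,0,0,0.02,-0.1,0,-1],[0,0,0,0.02,-0.25,0,-1],[0,0,0,0.02,-0.4,0,-1],[0,0,0,0.02,-0.55,0,-1],[0,0,0,0.02,-0.7,0,-1],[0,0,0,0.02,-0.85,0,-1],[0,0,0,0.02,-1,0,-1],[0,0,0,0.02,-1,0,-1],[0,0,0,0.02,-1,0,-1],[0,0,0,0.02,-1,0,-1]]' | grep -E 'force|pos|width'
python3 goal.py 0.379 0.2465 0.0535 -3.5
```

```text
t 31.6 tcp [0.3712 0.1399 0.0779] yaw -3.2 w 0.0234 F [ 1.  -0.2 -0.8] q6 0.31
rot [-0.    -0.001  0.006] shift [ 0.018 -1.069  0.244]
tcp_pos: [0.3786, 0.238, 0.0776]
contact_force: [-0.1, -0.2, -1.6]
width: 0.0236
t 32.85 tcp [0.3786 0.238  0.0776] yaw -3.3 w 0.0236 F [-0.1 -0.2 -1.6] q6 0.52
rot [0.001 0.001 0.005] shift [-0.001 -0.085  0.241]
```

```bash
python3 -m creep '[[0,0,0,0,-0.06,0,-1],[0,0,0,0,-0.06,0,-1],[0,0,0,0,-0.06,0.1,-1],[0,0,0,0,-0.06,0.2,-1],[0,0,0,0,-0.06,0.24,-1],[0,0,0,0,-0.06,0.24,-1],[0,0,0,0,0,0.24,-1],[0,0,0,0,0.1,0.24,-1],[0,0,0,0,0.2,0.24,-1],[0,0,0,0,0.3,0.24,-1]]' | grep -E 'force|pos|width'
python3 -m creep '[[0,0,0,0,0.1,0,-1],[0,0,0,0,0.2,0,-1],[0,0,0,0,0.3,0,-1],[0,0,0,0,0.4,0,-1],[0,0,0,0,0.5,0,-1],[0,0,0,0,0.6,0,-1],[0,0,0,0,0.7,0,-1],[0,0,0,0,0.8,0,-1],[0,0,0,0,0.9,0,-1],[0,0,0,0,1,0,-1]]'  | grep -E 'force|pos|width'
python3 -m creep '[[0,0,0,-0.05,0.1,0,-1],[0,0,0,-0.1,0.2,0,-1],[0,0,0,-0.15,0.3,0,-1],[0,0,0,-0.2,0.4,0,-1],[0,0,0,-0.25,0.5,0,-1],[0,0,0,-0.3,0.6,0,-1],[0,0,0,-0.3,0.58,0,-1],[0,0,0,-0.3,0.55,-0.1,-1],[0,0,0,-0.3,0.55,-0.3,-1],[0,0,0,-0.3,0.55,-0.6,-1]]'  | grep -E 'force|pos|width'
python3 goal.py 0.527 -0.0795 0.100 -3.5
```

```text
tcp_pos: [0.3772, 0.2078, 0.0539]
contact_force: [0.1, 1.3, -1.0]
width: 0.0233
tcp_pos: [0.3717, 0.108, 0.0538]
contact_force: [0.3, 0.3, -2.4]
width: 0.0232
tcp_pos: [0.3378, 0.0558, 0.1143]
contact_force: [0.9, 0.3, -1.5]
width: 0.0232
t 36.6 tcp [0.3378 0.0558 0.1143] yaw -3.2 w 0.0232 F [ 0.9  0.3 -1.5] q6 0.09
rot [0.    0.003 0.007] shift [1.965 1.246 0.14 ]
```

```bash
python3 -m creep '[[0,0,0,0.15,0.2,0,-1],[0,0,0,0.3,0.4,0,-1],[0,0,0,0.45,0.6,0,-1],[0,0,0,0.6,0.62,0,-1],[0,0,0,0.75,0.62,0,-1],[0,0,0,0.9,0.62,0,-1],[0,0,0,1,0.62,0,-1],[0,0,0,1,0.62,0,-1],[0,0,0,1,0.62,0,-1],[0,0,0,1,0.62,0,-1]]'  | grep -E 'force|width'
python3 -m creep '[[0,0,0,0.15,0.1,0,-1],[0,0,-0.1,0.3,0.2,0,-1],[0,0,-0.2,0.45,0.3,0,-1],[0,0,-0.35,0.6,0.4,0,-1],[0,0,-0.5,0.75,0.5,0,-1],[0,0,-0.65,0.9,0.62,0,-1],[0,0,-0.8,1,0.62,0,-1],[0,0,-0.9,1,0.62,0,-1],[0,0,-0.92,1,0.62,0,-1],[0,0,-0.92,1,0.62,0,-1]]'  | grep -E 'force|width'
python3 -m creep '[[0,0,-0.15,0,0,0,-1],[0,0,-0.3,0,0,0,-1],[0,0,-0.45,0,0,0,-1],[0,0,-0.6,0,0,0,-1],[0,0,-0.75,0,0,0,-1],[0,0,-0.9,0,0,0,-1],[0,0,-0.92,0,0,0,-1],[0,0,-0.92,0,0,0,-1],[0,0,-0.92,0,0,0,-1],[0,0,-0.92,0,0,0,-1]]'  | grep -E 'force|width'
python3 goal.py 0.5305 -0.077 0.085 121
```

```text
contact_force: [-1.0, -0.1, -1.4]
width: 0.0233
contact_force: [-0.4, -0.4, -1.7]
width: 0.0228
contact_force: [0.3, 0.2, -1.1]
width: 0.0233
t 40.35 tcp [ 0.5312 -0.0796  0.1138] yaw 79.5 w 0.0233 F [ 0.3  0.2 -1.1] q6 -1.62
rot [ 0.     0.    -0.921] shift [ 0.024 -0.012  0.288]
```

```bash
python3 -m creep '[[0,0,-0.15,0.02,-0.01,0,-1],[0,0,-0.3,0.02,-0.01,0.05,-1],[0,0,-0.45,0.02,-0.01,0.1,-1],[0,0,-0.6,0.02,-0.01,0.15,-1],[0,0,-0.75,0.02,-0.01,0.2,-1],[0,0,-0.9,0.02,-0.01,0.29,-1],[0,0,-0.92,0.02,-0.01,0.4,-1],[0,0,-0.92,0.02,-0.01,0.48,-1],[0,0,-0.92,0.02,-0.01,0.53,-1],[0,0,-0.92,0.02,-0.01,0.55,-1]]'  | grep -E 'force|width'
python3 goal.py 0.5305 -0.077 0.055 121
python3 -c "
from h import *
snap('side','s2',crop=(180,200,480,400),scale=2.5)"
```

```text
contact_force: [-0.6, -0.2, -2.1]
width: 0.0232
t 41.6 tcp [ 0.5304 -0.0774  0.0583] yaw 120.9 w 0.0232 F [-0.6 -0.2 -2.1] q6 -2.34
rot [-0.001 -0.001 -0.001] shift [0.003 0.003 0.033]
```

View pics/s2.png

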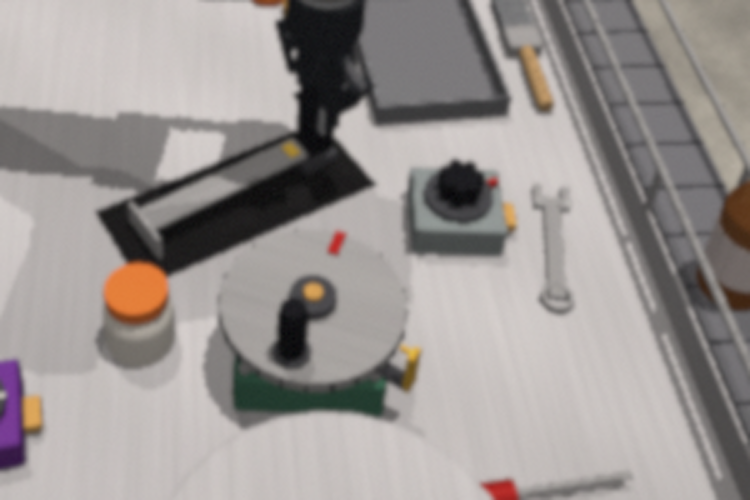

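```bash
python3 -m creep '[[0,0,0,0,0,0.02,-1],[0,0,0,0,0,0.035,-1],[0,0,0,0,0,0.035,-1],[0,0,0,0,0,0.035,0],[0,0,0,0,0,0.035,0],[0,0,0,0,0,0.035,0],[0,0,0,0,0,0.035,0],[0,0,0,0,0,-0.2,0.2],[0,0,0,0,0,-0.5,1],[0,0,0,0,0,-1,1]]'  | grep -E 'pos|force|width'
python3 -c "
from h import *
snap('top','t6',crop=(95,150,415,290),scale=2.5)"; python3 goal.py 0.528 0.156 0.2 0
```

```text
tcp_pos: [0.5288, -0.077, 0.158]
contact_force: [0.8, 0.4, 1.0]
width: 0.0844
t 42.95 tcp [ 0.5346 -0.0782  0.1664] yaw 121.0 w 0.0852 F [ 2.4 -1.   5. ] q6 -2.34
rot [ 0.015 -0.004  2.689] shift [ 2.04   1.152 -0.342]
```

View pics/t6.png

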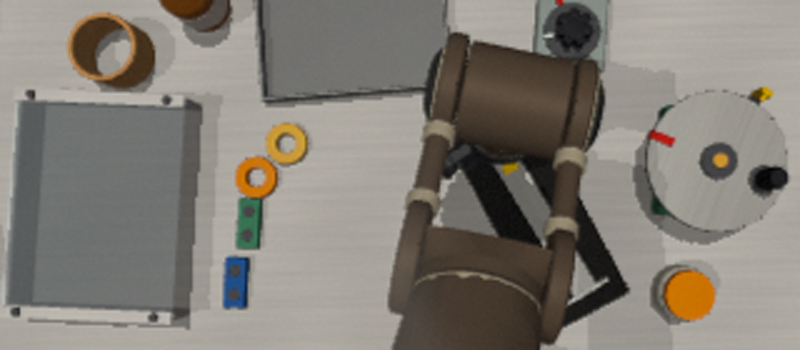

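```bash
cat > loc.py <<'E'
from h import *
def locate(name='top',im=None,st=None,z0=0):
    im=read_camera(name) if im is None else im
    h=cv2.cvtColor(im,cv2.COLOR_RGB2HSV); out={}
    for n,lo,hi,zz in(('brass',(18,120,90),(28,255,255),.016),('orange',(6,150,120),(15,255,255),.016),('green',(65,80,30),(90,255,255),.018),('blue',(100,120,40),(120,255,255),.018)):
        m=cv2.inRange(h,lo,hi)
        for c in cv2.findContours(m,cv2.RETR_EXTERNAL,cv2.CHAIN_APPROX_NONE)[0]:
            a=cv2.contourArea(c)
            if a<60: continue
            u=c[:,0,:].astype(float); P=px2w(name,u,zz+z0,st)[:,:2].astype(np.float32)
            r=cv2.minAreaRect(P*1000)
            if not(.25<P[:,0].mean()<.78 and -.05<P[:,1].mean()<.48): continue
            b=cv2.boxPoints(r); e=max((b[1]-b[0],b[2]-b[1]),key=np.linalg.norm)
            print(n,'px',u.mean(0).round(),'ctr mm',np.round(r[0],1),'size',np.round(r[1]),'axis',round(float(np.degrees(np.arctan2(e[1],e[0]))%180),1))
if __name__=='__main__':
    import sys; locate(sys.argv[1] if len(sys.argv)>1 else 'top', cv2.imread(sys.argv[2])[:,:,::-1].copy() if len(sys.argv)>2 else None)
E
python3 loc.py top pics/t6_full.png; python3 goal.py 0.536 0.172 0.2 60
```

```text
brass px [209. 207.] ctr mm [536.3 174.5] size [47. 47.] axis 43.9
green px [194. 239.] ctr mm [442.2 219.3] size [26. 57.] axis 174.9
blue px [189. 262.] ctr mm [371.7 236. ] size [24. 57.] axis 179.4
t 42.95 tcp [ 0.5346 -0.0782  0.1664] yaw 121.0 w 0.0852 F [ 2.4 -1.   5. ] q6 -2.34
rot [0.013 0.003 1.355] shift [ 2.136  1.303 -0.341]
```

```bash
python3 -m creep '[[0,0,0,0.3,0.2,0,1],[0,0,0.1,0.7,0.5,0,1],[0,0,0.3,1,0.65,0,1],[0,0,0.5,1,0.65,0,1],[0,0,0.68,1,0.65,0,1],[0,0,0.68,1,0.65,0,1],[0,0,0.68,1,0.65,0,1],[0,0,0.68,1,0.65,0,1],[0,0,0.68,1,0.65,0,1],[0,0,0.68,1,0.65,0,1]]' >/dev/null
python3 goal.py 0.5363 0.1745 0.1 60
```

```text
t 44.2 tcp [0.5349 0.0417 0.1588] yaw 90.4 w 0.0856 F [0.  0.7 0. ] q6 -1.58
rot [-0.    -0.     0.675] shift [1.328 0.023 0.588]
```

```bash
python3 -m creep '[[0,0,0.1,0.4,0,0.1,1],[0,0,0.3,0.8,0,0.2,1],[0,0,0.5,1,0,0.3,0.6],[0,0,0.675,1,0,0.4,0.6],[0,0,0.675,1,0,0.4,0.6],[0,0,0.675,1,0,0.4,0.6],[0,0,0.675,1,0,0.4,0.6],[0,0,0.675,1,0,0.4,0.6],[0,0,0.675,1,0,0.4,0.6],[0,0,0.675,1,0,0.4,0.6]]' >/dev/null
python3 goal.py 0.5363 0.1745 0.1 60
python3 - <<'E'
from h import *
im=cv2.imread('pics/t6_full.png'); x,y=95+243/2.5,150+178/2.5
print(cv2.cvtColor(im[int(y)-1:int(y)+2,int(x)-1:int(x)+2],cv2.COLOR_BGR2HSV).reshape(-1,3))
from loc import locate
st=state(); w=read_camera('wrist'); locate('wrist',w,st); cv2.imwrite('pics/w2.png',w[:,:,::-1])
E
```

```text
t 45.45 tcp [0.5343 0.1417 0.1189] yaw 60.0 w 0.0682 F [ 1.5 -0.6  0.2] q6 -0.87
rot [ 0. -0. -0.] shift [ 0.294 -0.147  0.189]
[[ 17 252 202]
 [ 17 247 202]
 [ 16 255 119]
 [ 18 255 202]
 [ 17 245 203]
 [ 16 251 120]
 [ 17 245 203]
 [ 17 246 202]
 [ 16 253 131]]
brass px [321. 188.] ctr mm [538.2 175.1] size [48. 49.] axis 150.3
brass px [338. 132.] ctr mm [509.2 201.8] size [40. 18.] axis 43.1
orange px [377. 102.] ctr mm [504.9 232.1] size [ 6. 31.] axis 163.5
orange px [323.  92.] ctr mm [482.6 205.9] size [14. 38.] axis 120.9
green px [318.  32.] ctr mm [449.8 219.9] size [27. 48.] axis 175.7
```

View pics/w2.png

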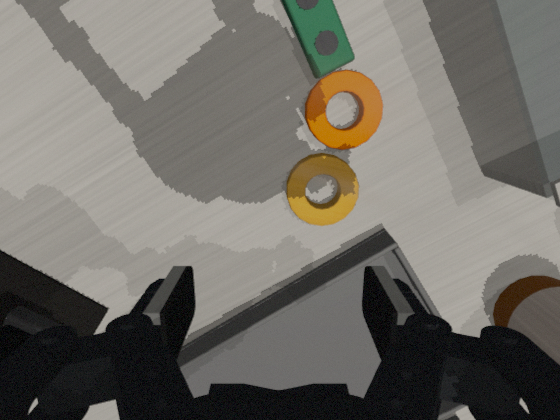

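```bash
python3 - <<'E'
from h import *
from h import *
print(px2w('wrist',[(344,110)],.016))
E
python3 goal.py 0.538 0.175 0.002 60
```

```text
[[0.49868856 0.21204111 0.016     ]]
t 45.5 tcp [0.5342 0.1417 0.1188] yaw 60.0 w 0.0685 F [-0.6 -1.  -0.6] q6 -0.87
rot [ 0. -0. -0.] shift [ 0.307 -0.134  1.168]
```

```bash
python3 -m creep '[[0,0,0,0.2,-0.1,0,0.6],[0,0,0,0.31,-0.13,0,0.6],[0,0,0,0.31,-0.13,0.2,0.6],[0,0,0,0.31,-0.13,0.4,0.6],[0,0,0,0.31,-0.13,0.6,0.6],[0,0,0,0.31,-0.13,0.8,0.6],[0,0,0,0.31,-0.13,0.9,0.6],[0,0,0,0.31,-0.13,1,0.6],[0,0,0,0.31,-0.13,1,0.6],[0,0,0,0.31,-0.13,1,0.6]]' |grep -E 'pos|force'
python3 -m creep '[[0,0,0,0,0,0.1,0.6],[0,0,0,0,0,0.16,0.6],[0,0,0,0,0,0.16,0.6],[0,0,0,0,0,0.16,-0.3],[0,0,0,0,0,0.16,-0.3],[0,0,0,0,0,0.16,-0.3],[0,0,0,0,0,0.16,-0.3],[0,0,0,0,0,-0.1,-0.3],[0,0,0,0,0,-0.4,-0.3],[0,0,0,0,0,-0.6,-0.3]]' |grep -E 'pos|force|width'
python3 goal.py 0.702 0.15 0.07 60
```

```text
tcp_pos: [0.539, 0.1752, 0.0193]
contact_force: [-0.3, 0.3, -0.3]
tcp_pos: [0.5388, 0.1752, 0.0797]
contact_force: [0.0, 0.5, -1.6]
width: 0.047
t 48.0 tcp [0.5388 0.1752 0.0797] yaw 60.0 w 0.047 F [ 0.   0.5 -1.6] q6 -0.81
rot [ 0.001 -0.001 -0.   ] shift [0.598 1.539 0.099]
```

```bash
python3 -m creep '[[0,0,0,0.05,0.2,0,-0.3],[0,0,0,0.1,0.4,0,-0.3],[0,0,0,0.15,0.6,0,-0.3],[0,0,0,0.2,0.8,0,-0.3],[0,0,0,0.25,0.9,0,-0.3],[0,0,0,0.3,1,0,-0.3],[0,0,0,0.3,1,0,-0.3],[0,0,0,0.3,1,0,-0.3],[0,0,0,0.3,1,0,-0.3],[0,0,0,0.3,1,0,-0.3]]' |grep -E 'pos|force|width'
python3 -m creep '[[0,0,0,0.05,0.2,0,-0.3],[0,0,0,0.1,0.4,0,-0.3],[0,0,0,0.18,0.58,0,-0.3],[0,0,0,0.18,0.58,0.2,-0.3],[0,0,0,0.18,0.58,0.4,-0.3],[0,0,0,0.18,0.58,0.6,-0.3],[0,0,0,0.18,0.58,0.7,-0.3],[0,0,0,0.18,0.58,0.71,-0.3],[0,0,0,0.18,0.58,0.71,-0.3],[0,0,0,0.18,0.58,0.71,-0.3]]' |grep -E 'pos|force|width'
python3 -m creep '[[0,0,0,0,0,0,0.3],[0,0,0,0,0,0,0.3],[0,0,0,0,0,0,0.3],[0,0,0,0,0,-0.2,0.3],[0,0,0,0,0,-0.5,0.6],[0,0,0,0,0,-1,0.6],[0,0,0,0,0,-1,0.6],[0,0,0,0,0,-1,0.6],[0,0,0,0,0,-1,0.6],[0,0,0,0,0,-1,0.6]]' |grep -E 'pos|force|width'
sed -i 's/(18,120,90)/(20,120,90)/; s/(6,150,120)/(8,150,110)/; s/(15,255,255)/(18,255,255)/' loc.py; python3 loc.py top
python3 goal.py 0.498 0.211 0.1 90
```

```text
tcp_pos: [0.6397, 0.1512, 0.0788]
contact_force: [-1.0, -0.1, -0.4]
width: 0.0468
tcp_pos: [0.6993, 0.1378, 0.0076]
contact_force: [-0.1, -0.7, -0.7]
width: 0.0474
tcp_pos: [0.6981, 0.1375, 0.106]
contact_force: [0.3, -0.2, 0.5]
width: 0.0687
t 51.8 tcp [0.6983 0.1375 0.1062] yaw 60.0 w 0.0683 F [0.3 0.3 0.4] q6 -0.91
rot [-0.003  0.001 -0.667] shift [-0.365 -2.102  0.067]
```

```bash
python3 -m creep '[[0,0,0,-0.1,-0.5,0,0.6],[0,0,0,-0.18,-1,0,0.6],[0,0,0,-0.18,-1,0,0.6],[0,0,0,-0.18,-1,0,0.6],[0,0,0,-0.18,-1,0,0.6],[0,0,0,-0.18,-1,0,0.6],[0,0,0,-0.18,-1,0,0.6],[0,0,0,-0.18,-1,0,0.6],[0,0,0,-0.18,-1,0,0.6],[0,0,0,-0.18,-1,0,0.6]]' >/dev/null
python3 -m creep '[[0,0,-0.15,-0.1,-0.5,0,0.6],[0,0,-0.3,-0.19,-0.8,0,0.6],[0,0,-0.5,-0.19,-0.8,0,0.6],[0,0,-0.667,-0.19,-0.8,0,0.6],[0,0,-0.667,-0.19,-0.8,0,0.6],[0,0,-0.667,-0.19,-0.8,0,0.6],[0,0,-0.667,-0.19,-0.8,0,0.6],[0,0,-0.667,-0.19,-0.8,0,0.6],[0,0,-0.667,-0.19,-0.8,0,0.6],[0,0,-0.667,-0.19,-0.8,0,0.6]]' >/dev/null
python3 - <<'E'
from h import *
from loc import locate
st=state(); w=read_camera('wrist'); locate('wrist',w,st); cv2.imwrite('pics/w3.png',w[:,:,::-1])
print('top'); locate('top')
E
python3 goal.py 0.498 0.211 0.002 90
```

```text
orange px [302. 175.] ctr mm [499.8 211.1] size [48. 49.] axis 168.6
green px [322.  84.] ctr mm [445.7 221.5] size [26. 59.] axis 170.9
blue px [387.  23.] ctr mm [409.8 257.5] size [26. 36.] axis 152.3
top
brass px [221. 154.] ctr mm [697.3 135.7] size [44. 44.] axis 70.0
orange px [200. 221.] ctr mm [494.2 202.9] size [30. 45.] axis 163.4
t 54.4 tcp [0.5249 0.1956 0.1078] yaw 90.0 w 0.0684 F [-0.1  0.4  0.2] q6 -1.29
rot [0. 0. 0.] shift [ 0.154 -0.269  1.058]
```

```bash
python3 -m creep '[[0,0,0,0.15,-0.25,0,0.6],[0,0,0,0.155,-0.25,0,0.6],[0,0,0,0.155,-0.25,0.2,0.6],[0,0,0,0.155,-0.25,0.4,0.6],[0,0,0,0.155,-0.25,0.6,0.6],[0,0,0,0.155,-0.25,0.8,0.6],[0,0,0,0.155,-0.25,0.9,0.6],[0,0,0,0.155,-0.25,1,0.6],[0,0,0,0.155,-0.25,1,0.6],[0,0,0,0.155,-0.25,1,0.6]]' |grep -E 'pos|force'
python3 -m creep '[[0,0,0,0,0,0.05,0.6],[0,0,0,0,0,0.05,0.6],[0,0,0,0,0,0.05,-0.3],[0,0,0,0,0,0.05,-0.3],[0,0,0,0,0,0.05,-0.3],[0,0,0,0,0,0.05,-0.3],[0,0,0,0,0,0.05,-0.3],[0,0,0,0,0,-0.1,-0.3],[0,0,0,0,0,-0.4,-0.3],[0,0,0,0,0,-0.7,-0.3]]' |grep -E 'pos|force|width'
python3 goal.py 0.632 0.138 0.008 90
```

```text
tcp_pos: [0.5005, 0.2113, 0.0083]
contact_force: [0.5, -0.8, 0.3]
tcp_pos: [0.4997, 0.2111, 0.0789]
contact_force: [1.1, -0.1, -0.3]
width: 0.0472
t 56.9 tcp [0.4997 0.2111 0.0789] yaw 90.0 w 0.0472 F [ 1.1 -0.1 -0.3] q6 -1.25
rot [-0.  0.  0.] shift [-0.731  1.323  0.708]
```

```bash
python3 -m creep '[[0,0,0,-0.1,0.2,0,-0.3],[0,0,0,-0.2,0.4,0,-0.3],[0,0,0,-0.3,0.6,0,-0.3],[0,0,0,-0.4,0.8,0,-0.3],[0,0,0,-0.5,0.9,0,-0.3],[0,0,0,-0.6,1,0,-0.3],[0,0,0,-0.73,1,0,-0.3],[0,0,0,-0.73,1,0,-0.3],[0,0,0,-0.73,1,0,-0.3],[0,0,0,-0.73,1,0,-0.3]]' |grep -E 'pos|force|width'
python3 -m creep '[[0,0,0,0,0.2,0,-0.3],[0,0,0,0,0.32,0,-0.3],[0,0,0,0,0.32,0,-0.3],[0,0,0,0,0.32,0.2,-0.3],[0,0,0,0,0.32,0.4,-0.3],[0,0,0,0,0.32,0.6,-0.3],[0,0,0,0,0.32,0.7,-0.3],[0,0,0,0,0.32,0.71,-0.3],[0,0,0,0,0.32,0.71,-0.3],[0,0,0,0,0.32,0.71,-0.3]]' |grep -E 'pos|force|width'
python3 -m creep '[[0,0,0,0,0,0,0.3],[0,0,0,0,0,0,0.3],[0,0,0,0,0,0,0.3],[0,0,0,0,0,-0.2,0.3],[0,0,0,0,0,-0.5,0.3],[0,0,0,0,0,-1,0.3],[0,0,0,0,0,-1,0.3],[0,0,0,0,0,-1,0.3],[0,0,0,0,0,-1,0.3],[0,0,0,0,0,-1,0.3]]' |grep -E 'pos|force|width'
python3 goal.py 0.4457 0.2215 0.1 81
```

```text
tcp_pos: [0.5996, 0.1386, 0.078]
contact_force: [0.1, -0.3, 0.5]
width: 0.0472
tcp_pos: [0.6295, 0.1378, 0.0076]
contact_force: [-6.9, -0.6, 11.0]
width: 0.0471
tcp_pos: [0.6308, 0.138, 0.1053]
contact_force: [-0.3, -0.2, -1.1]
width: 0.0557
t 60.65 tcp [0.6308 0.138  0.1053] yaw 90.0 w 0.0557 F [-0.3 -0.2 -1.1] q6 -1.42
rot [-0.004  0.001  0.2  ] shift [ 0.836 -1.85   0.057]
```

```bash
python3 -m creep '[[0,0,0,0.2,-0.5,0,0.3],[0,0,0,0.42,-1,0,0.3],[0,0,0,0.42,-1,0,0.3],[0,0,0,0.42,-1,0,0.3],[0,0,0,0.42,-1,0,0.3],[0,0,0,0.42,-1,0,0.3],[0,0,0,0.42,-1,0,0.3],[0,0,0,0.42,-1,0,0.3],[0,0,0,0.42,-1,0,0.3],[0,0,0,0.42,-1,0,0.3]]' >/dev/null
python3 -m creep '[[0,0,0.1,0.2,-0.3,0,0.3],[0,0,0.2,0.42,-0.6,0,0.3],[0,0,0.2,0.42,-0.6,0,0.3],[0,0,0.2,0.42,-0.6,0,0.3],[0,0,0.2,0.42,-0.6,0,0.3],[0,0,0.2,0.42,-0.6,0,0.3],[0,0,0.2,0.42,-0.6,0,0.3],[0,0,0.2,0.42,-0.6,0,0.3],[0,0,0.2,0.42,-0.6,0,0.3],[0,0,0.2,0.42,-0.6,0,0.3]]' >/dev/null
python3 - <<'E'
from h import *
from loc import locate
st=state(); w=read_camera('wrist'); locate('wrist',w,st)
t=read_camera('top');print('top'); locate('top',t)
c=t[130:250,170:290,::-1]; a=cv2.resize(c,(400,400),interpolation=cv2.INTER_CUBIC)
b=cv2.resize(w[:,:,::-1],(400,300)); o=np.zeros((400,800,3),np.uint8); o[:,:400]=a; o[:300,400:]=b; cv2.imwrite('pics/j1.png',o)
E
python3 goal.py 0.4457 0.2215 0.003 81
```

```text
green px [270. 170.] ctr mm [443.6 222.3] size [25. 59.] axis 169.8
blue px [330.  81.] ctr mm [396.6 264.8] size [26. 59.] axis 152.2
top
brass px [221. 154.] ctr mm [699.9 135.8] size [43. 43.] axis 178.6
orange px [221. 176.] ctr mm [628.  136.9] size [49. 46.] axis 88.6
green px [194. 242.] ctr mm [433.  221.5] size [26. 39.] axis 169.9
t 63.25 tcp [0.4719 0.2222 0.1068] yaw 81.0 w 0.0556 F [ 0.1 -0.2  0.2] q6 -1.06
rot [ 0. -0.  0.] shift [-0.047 -0.258  1.038]
```

View pics/j1.png

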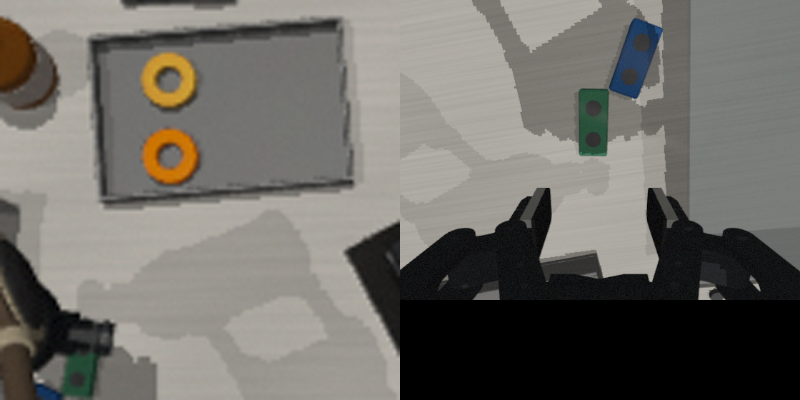

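```bash
python3 -m creep '[[0,0,0,-0.04,-0.22,0,0.06],[0,0,0,-0.04,-0.22,0,0.06],[0,0,0,-0.04,-0.22,0.2,0.06],[0,0,0,-0.04,-0.22,0.4,0.06],[0,0,0,-0.04,-0.22,0.6,0.06],[0,0,0,-0.04,-0.22,0.8,0.06],[0,0,0,-0.04,-0.22,0.9,0.06],[0,0,0,-0.04,-0.22,1,0.06],[0,0,0,-0.04,-0.22,1,0.06],[0,0,0,-0.04,-0.22,1,0.06]]' |grep -E 'pos|force'
python3 -m creep '[[0,0,0,0,0,0.03,0.06],[0,0,0,0,0,0.03,0.06],[0,0,0,0,0,0.03,-0.8],[0,0,0,0,0,0.03,-0.8],[0,0,0,0,0,0.03,-0.8],[0,0,0,0,0,0.03,-0.8],[0,0,0,0,0,0.03,-0.8],[0,0,0,0,0,-0.1,-0.8],[0,0,0,0,0,-0.4,-0.8],[0,0,0,0,0,-0.7,-0.8]]' |grep -E 'pos|force|width'
python3 goal.py 0.672 0.072 0.0085 87
```

```text
tcp_pos: [0.4501, 0.2218, 0.0072]
contact_force: [-0.4, -0.5, 0.6]
tcp_pos: [0.4488, 0.2214, 0.0773]
contact_force: [1.1, 0.1, -1.1]
width: 0.0244
t 65.75 tcp [0.4488 0.2214 0.0773] yaw 81.0 w 0.0244 F [ 1.1  0.1 -1.1] q6 -1.04
rot [-0.002  0.001 -0.133] shift [-1.126  2.439  0.685]
```

```bash
python3 -m creep '[[0,0,0,-0.1,0.2,0,-0.8],[0,0,0,-0.2,0.4,0,-0.8],[0,0,0,-0.3,0.6,0,-0.8],[0,0,0,-0.4,0.8,0,-0.8],[0,0,0,-0.5,0.9,0,-0.8],[0,0,0,-0.55,1,0,-0.8],[0,0,0,-0.55,1,0,-0.8],[0,0,0,-0.55,1,0,-0.8],[0,0,0,-0.55,1,0,-0.8],[0,0,0,-0.55,1,0,-0.8]]' |grep -E 'pos|force|width'
python3 -m creep '[[0,0,0,-0.1,0.2,0,-0.8],[0,0,0,-0.2,0.4,0,-0.8],[0,0,0,-0.3,0.6,0,-0.8],[0,0,0,-0.4,0.8,0,-0.8],[0,0,-0.133,-0.5,0.9,0,-0.8],[0,0,-0.133,-0.61,1,0,-0.8],[0,0,-0.133,-0.61,1,0,-0.8],[0,0,-0.133,-0.61,1,0,-0.8],[0,0,-0.133,-0.61,1,0,-0.8],[0,0,-0.133,-0.61,1,0,-0.8]]' |grep -E 'pos|force|width'
python3 goal.py 0.672 0.068 0.0085 87
```

```text
tcp_pos: [0.5393, 0.152, 0.0768]
contact_force: [0.7, 0.4, -0.2]
width: 0.0245
tcp_pos: [0.6286, 0.0763, 0.0768]
contact_force: [0.2, -0.4, -1.1]
width: 0.0243
t 68.25 tcp [0.6286 0.0763 0.0768] yaw 87.0 w 0.0243 F [ 0.2 -0.4 -1.1] q6 -1.47
rot [-0.    -0.     0.001] shift [-0.06   0.437  0.683]
```

```bash
python3 -m creep '[[0,0,0,-0.06,0.2,0,-0.8],[0,0,0,-0.06,0.44,0,-0.8],[0,0,0,-0.06,0.44,0,-0.8],[0,0,0,-0.06,0.44,0.2,-0.8],[0,0,0,-0.06,0.44,0.4,-0.8],[0,0,0,-0.06,0.44,0.6,-0.8],[0,0,0,-0.06,0.44,0.68,-0.8],[0,0,0,-0.06,0.44,0.68,-0.8],[0,0,0,-0.06,0.44,0.68,-0.1],[0,0,0,-0.06,0.44,0.68,-0.1]]' |grep -E 'pos|force|width'
python3 -m creep '[[0,0,0,0,0,0,-0.1],[0,0,0,0,0,-0.2,-0.1],[0,0,0,0,0,-0.5,-0.1],[0,0,0,0.1,-0.2,-0.9,0.1],[0,0,0,0.3,-0.5,-0.9,0.1],[0,0,0,0.6,-1,-0.9,0.1],[0,0,0,0.6,-1,-0.9,0.1],[0,0,0,0.6,-1,-0.9,0.1],[0,0,0,0.6,-1,-0.9,0.1],[0,0,0,0.6,-1,-0.9,0.1]]' |grep -E 'pos|force|width'
python3 -m creep '[[0,0,0.1,0.2,-0.5,0,0.1],[0,0,0.3,0.7,-1,0,0.1],[0,0,0.5,0.7,-1,0,0.1],[0,0,0.55,0.7,-1,0,0.1],[0,0,0.55,0.7,-1,0,0.1],[0,0,0.55,0.7,-1,0,0.1],[0,0,0.55,0.7,-1,0,0.1],[0,0,0.55,0.7,-1,0,0.1],[0,0,0.55,0.7,-1,0,0.1],[0,0,0.55,0.7,-1,0,0.1]]' |grep -E 'pos|force|width'
python3 - <<'E'
from h import *
from loc import locate
st=state(); w=read_camera('wrist'); locate('wrist',w,st)
t=read_camera('top');print('top'); locate('top',t)
E
python3 goal.py 0.3966 0.2648 0.1 62
```

```text
tcp_pos: [0.6728, 0.0675, 0.0087]
contact_force: [-0.1, -0.9, 0.7]
width: 0.0384
tcp_pos: [0.5771, 0.1321, 0.0992]
contact_force: [0.1, -0.8, 0.1]
width: 0.0471
tcp_pos: [0.4797, 0.2078, 0.0988]
contact_force: [0.0, 0.4, 0.0]
width: 0.0473
blue px [299.  51.] ctr mm [399.5 263.9] size [25. 53.] axis 152.2
top
brass px [221. 154.] ctr mm [697.7 138.1] size [43. 45.] axis 134.1
orange px [221. 176.] ctr mm [628.  136.9] size [49. 46.] axis 88.6
green px [243. 164.] ctr mm [664.   67.7] size [25. 56.] axis 175.8
t 72.1 tcp [0.4797 0.2078 0.0988] yaw 62.2 w 0.0471 F [-0.7 -0.  -0.6] q6 -0.76
rot [ 0.    -0.     0.005] shift [ 0.118 -1.001 -0.012]
```

```bash
python3 -m creep '[[0,0,0.15,-0.05,-0.2,0,0.8],[0,0,0.3,-0.15,-0.4,0.1,0.8],[0,0,0.5,-0.3,-0.6,0.1,0.8],[0,0,0.7,-0.3,-0.8,0.1,0.8],[0,0,0.9,-0.3,-1,0.1,0.8],[0,0,1,-0.3,-1,0.1,0.8],[0,0,1,-0.3,-1,0.1,0.8],[0,0,1,-0.3,-1,0.1,0.8],[0,0,1,-0.3,-1,0.1,0.8],[0,0,1,-0.3,-1,0.1,0.8]]' |grep -E 'pos|force|width'
python3 -m creep '[[0,0,0.15,0,0,0,0.8],[0,0,0.3,0,0,0,0.8],[0,0,0.5,0,0,0,0.8],[0,0,0.7,0,0,0,0.8],[0,0,0.9,0,0,0,0.8],[0,0,1,0,0,0,0.8],[0,0,1,0,0,0,0.8],[0,0,1,0,0,0,0.8],[0,0,1,0,0,0,0.8],[0,0,1,0,0,0,0.8]]' |grep -E 'pos|force|width'
python3 -m creep '[[0.1,0,0,0,0,0,0.8],[0.2,0,0,0,0,0,0.8],[0.3,0,0,0,0,0,0.8],[0.4,0,0,0,0,0,0.8],[0.5,0,0,0,0,0,0.8],[0.6,0,0,0,0,0,0.8],[0.6,0,0,0,0,0,0.8],[0.6,0,0,0,0,0,0.8],[0.6,0,0,0,0,0,0.8],[0.6,0,0,0,0,0,0.8]]' |grep -E 'pos|force|width|rot'
python3 - <<'E'
from h import *
from loc import locate
st=state(); w=read_camera('wrist'); locate('wrist',w,st); cv2.imwrite('pics/w4.png',w[:,:,::-1])
R=np.array(st['tool_rot']); print(R.T@(np.array([.397,.264,.004])-st['tcp_pos'])/.1)
E
```

```text
tcp_pos: [0.3774, 0.2277, 0.0888]
contact_force: [0.7, -0.4, -0.4]
width: 0.0766
tcp_pos: [0.3772, 0.2278, 0.0888]
contact_force: [0.5, -0.1, -1.2]
width: 0.0768
tcp_pos: [0.3777, 0.2282, 0.0891]
tool_rot: [[0.885, -0.414, 0.212], [-0.465, -0.789, 0.402], [0.001, -0.454, -0.891]]
contact_force: [-0.5, 0.1, 1.0]
width: 0.0766
blue px [275. 215.] ctr mm [396.2 264.6] size [26. 59.] axis 152.3
[0.00439772 0.02426266 0.94293277]
```

View pics/w4.png

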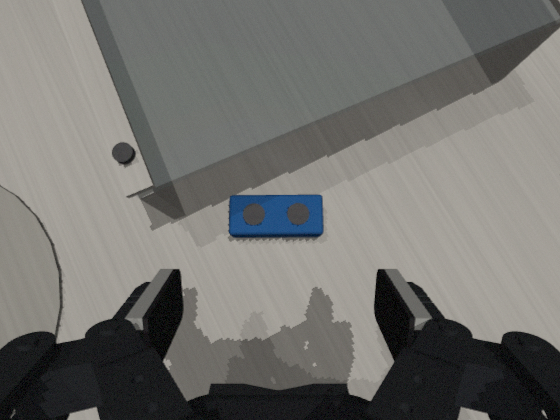

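```bash
python3 -m creep '[[0,0,0,0,0.02,0.1,0.65],[0,0,0,0,0.02,0.2,0.65],[0,0,0,0,0.02,0.3,0.65],[0,0,0,0,0.02,0.4,0.65],[0,0,0,0,0.02,0.5,0.65],[0,0,0,0,0.02,0.6,0.65],[0,0,0,0,0.02,0.7,0.65],[0,0,0,0,0.02,0.8,0.65],[0,0,0,0,0.02,0.9,0.65],[0,0,0,0,0.02,0.94,0.65]]' |grep -E 'pos|force|width'
python3 -m creep '[[0,0,0,0,0,0,0.65],[0,0,0,0,0,0,0],[0,0,0,0,0,0,0],[0,0,0,0,0,0,0],[0,0,0,0,0,0,0],[0,0,0,0,0,0,0],[0,0,0,0,0,-0.1,0],[0,0,0,0,0,-0.3,0],[0,0,0,0,0,-0.6,0],[0,0,0,0,0,-0.9,0]]' |grep -E 'pos|force|width'
python3 goal.py 0.667 0.016 0.08 -5
```

```text
tcp_pos: [0.3956, 0.264, 0.0028]
contact_force: [0.3, 0.0, 0.4]
width: 0.0704
tcp_pos: [0.3768, 0.2273, 0.0847]
contact_force: [0.1, 0.4, -0.0]
width: 0.0578
t 78.4 tcp [0.3768 0.2273 0.0847] yaw -27.8 w 0.0578 F [ 0.1  0.4 -0. ] q6 0.0
rot [-0.591 -0.119 -0.496] shift [ 3.552  0.483 -0.193]
```

```bash
python3 -m creep '[[-0.1,-0.02,-0.08,0,0,0,0],[-0.2,-0.04,-0.17,0,0,0,0],[-0.3,-0.06,-0.25,0,0,0,0],[-0.4,-0.08,-0.33,0,0,0,0],[-0.5,-0.1,-0.42,0,0,0,0],[-0.59,-0.12,-0.5,0,0,0,0],[-0.59,-0.12,-0.5,0,0,0,0],[-0.59,-0.12,-0.5,0,0,0,0],[-0.59,-0.12,-0.5,0,0,0,0],[-0.59,-0.12,-0.5,0,0,0,0]]' |grep -E 'pos|force|width'
python3 goal.py 0.667 0.016 0.08 -5
```

```text
tcp_pos: [0.3769, 0.2273, 0.0842]
contact_force: [0.4, -0.2, -1.5]
width: 0.0579
t 79.65 tcp [0.3769 0.2273 0.0842] yaw -4.9 w 0.0579 F [ 0.4 -0.2 -1.5] q6 0.53
rot [-0.002 -0.     0.003] shift [3.07  1.859 0.039]
```

```bash
python3 -m creep '[[0,0,0,0.2,0.1,0,0],[0,0,0,0.4,0.2,0,0],[0,0,0,0.6,0.3,0,0],[0,0,0,0.8,0.4,0,0],[0,0,0,0.9,0.5,0,0],[0,0,0,1,0.6,0,0],[0,0,0,1,0.6,0,0],[0,0,0,1,0.6,0,0],[0,0,0,1,0.6,0,0],[0,0,0,1,0.6,0,0]]' >/dev/null
python3 -m creep '[[0,0,0,0.2,0.1,0,0],[0,0,0,0.4,0.2,0,0],[0,0,0,0.6,0.3,0,0],[0,0,0,0.8,0.4,0,0],[0,0,0,0.9,0.5,0,0],[0,0,0,1,0.6,0,0],[0,0,0,1,0.6,0,0],[0,0,0,1,0.6,0,0],[0,0,0,1,0.6,0,0],[0,0,0,1,0.6,0,0]]' >/dev/null
python3 -m creep '[[0,0,0,0.2,0.1,0,0],[0,0,0,0.4,0.2,0,0],[0.1,0,0,0.6,0.3,0,0],[0.2,0,0,0.8,0.4,0,0],[0.3,0,0,0.9,0.5,0,0],[0.4,0,0,1,0.6,0,0],[0.5,0,0,1,0.6,0,0],[0.6,0,0,1,0.6,0,0],[0.6,0,0,1,0.6,0,0],[0.6,0,0,1,0.6,0,0]]' |grep -E 'pos|force|width|rot'
python3 - <<'E'
from h import *
st=state()
R=np.array(st['tool_rot']); print(R.T@(np.array([.667,.018,.011])-st['tcp_pos'])/.1)
E
```

```text
tcp_pos: [0.661, 0.0236, 0.0842]
tool_rot: [[0.996, -0.074, 0.038], [-0.084, -0.888, 0.453], [0.0, -0.454, -0.891]]
contact_force: [-0.0, -0.0, -1.5]
width: 0.0576
[0.06423168 0.37745852 0.62893371]
```

```bash
python3 -m creep '[[0,0,0,0.06,0.1,0.16,0],[0,0,0,0.06,0.18,0.3,0],[0,0,0,0.06,0.24,0.4,0],[0,0,0,0.06,0.3,0.5,0],[0,0,0,0.06,0.36,0.6,0],[0,0,0,0.06,0.39,0.65,0],[0,0,0,0.06,0.39,0.65,0],[0,0,0,0.06,0.39,0.65,0.6],[0,0,0,0.06,0.39,0.65,0.6],[0,0,0,0.06,0.39,0.65,0.6]]' |grep -E 'pos|force|width'
python3 -m creep '[[0,0,0,0,-0.1,-0.2,0.6],[0,0,0,0,-0.2,-0.4,0.6],[0,0,0,0,-0.4,-0.8,0.6],[0,0,0,0,-0.45,-1,0.6],[-0.1,0,0,0,-0.45,-1,0.6],[-0.2,0,0,0,-0.45,-1,0.6],[-0.4,0,0,0,-0.45,-1,0.6],[-0.6,0,0,0,-0.45,-1,0.6],[-0.6,0,0,0,-0.45,-1,0.6],[-0.6,0,0,0,-0.45,-1,0.6]]' |grep -E 'pos|force|width'
python3 loc.py top; python3 goal.py 0.66 -0.171 0.12 0
```

```text
tcp_pos: [0.6668, 0.0177, 0.0088]
contact_force: [0.4, -0.4, -0.6]
width: 0.0683
tcp_pos: [0.6658, 0.0119, 0.118]
contact_force: [0.5, -0.6, -0.0]
width: 0.0683
green px [243. 161.] ctr mm [674.8  66.2] size [24. 34.] axis 178.6
t 85.95 tcp [0.6657 0.0112 0.1178] yaw -4.9 w 0.0686 F [-0.1 -0.3  0.1] q6 0.03
rot [-0.004  0.    -0.109] shift [ 0.098  1.82  -0.027]
```

```bash
python3 -m creep '[[0,0,0,0.05,0.2,-0.2,0.6],[0,0,0,0.05,0.5,-0.4,0.6],[0,0,0,0.05,0.91,-0.4,0.6],[0,0,0,0.05,0.91,-0.4,0.6],[0,0,0,0.05,0.91,-0.4,0.6],[0,0,0,0.05,0.91,-0.4,0.6],[0,0,0,0.05,0.91,-0.4,0.6],[0,0,0,0.05,0.91,-0.4,0.6],[0,0,0,0.05,0.91,-0.4,0.6],[0,0,0,0.05,0.91,-0.4,0.6]]' >/dev/null
python3 -m creep '[[0,0,-0.2,0.05,0.2,0,0.6],[0,0,-0.4,0.05,0.5,0,0.6],[0,0,-0.6,0.05,0.91,0,0.6],[0,0,-0.8,0.05,0.91,0,0.6],[0,0,-1,0.05,0.91,0,0.6],[0,0,-1,0.05,0.91,0,0.6],[0,0,-1,0.05,0.91,0,0.6],[0,0,-1,0.05,0.91,0,0.6],[0,0,-1,0.05,0.91,0,0.6],[0,0,-1,0.05,0.91,0,0.6]]' |grep -E 'pos|force'
cat > unwrap.py <<'E'
from h import *
def unwrap(name,c,z,rmax,im,st,S=400):
    """rectified top-down view, centre c, world: up=+x, left=+y"""
    g=np.linspace(rmax,-rmax,S); X,Y=np.meshgrid(g,g,indexing='ij')
    p=w2px(name,np.c_[c[0]+X.ravel(),c[1]+Y.ravel(),np.full(X.size,z)],st).reshape(S,S,2).astype(np.float32)
    return cv2.remap(im,p[...,0],p[...,1],cv2.INTER_CUBIC)
E
python3 - <<'E'
from unwrap import *; from loc import locate
st=state(); w=read_camera('wrist'); t=read_camera('top')
a=unwrap('wrist',(.6597,-.1707),.046,.05,w,st); b=unwrap('top',(.667,.088),.02,.13,t,None)
cv2.imwrite('pics/j2.png',np.hstack([a,b])[:,:,::-1]); locate('top',t)
E
python3 goal.py .6597 -.1707 .053 40
```

```text
tcp_pos: [0.6608, -0.17, 0.1578]
contact_force: [0.7, 0.0, -0.2]
brass px [221. 154.] ctr mm [697.8 136.1] size [45. 45.] axis 62.8
orange px [221. 176.] ctr mm [628.  136.9] size [49. 46.] axis 88.6
green px [243. 164.] ctr mm [664.   67.7] size [25. 56.] axis 175.8
blue px [260. 163.] ctr mm [665.9  17.9] size [24. 55.] axis 178.7
t 88.55 tcp [ 0.6608 -0.17    0.1578] yaw 40.2 w 0.0683 F [ 0.6  0.2 -0.4] q6 -1.02
rot [-0.001 -0.002  0.004] shift [-1.400e-02 -1.000e-03  1.048e+00]
```

View pics/j2.png

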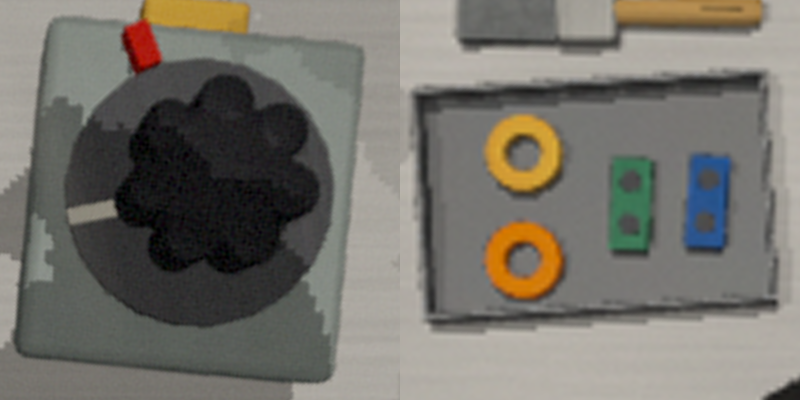

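```bash
python3 -m creep '[[0,0,0,0.01,0.01,0.2,0.6],[0,0,0,0.01,0.01,0.4,0.6],[0,0,0,0.01,0.01,0.6,0.6],[0,0,0,0.01,0.01,0.8,0.6],[0,0,0,0.01,0.01,0.9,0.6],[0,0,0,0.01,0.01,1,0.6],[0,0,0,0.01,0.01,1,-0.3],[0,0,0,0.01,0.01,1,-0.3],[0,0,0,0.01,0.01,1,-0.3],[0,0,0,0.01,0.01,1,-0.3]]' |grep -E 'pos|force|width'
python3 -m creep '[[0,0,0,0,0,0,-0.3],[0,0,0.15,0,0,0,-0.3],[0,0,0.3,0,0,0,-0.3],[0,0,0.45,0,0,0,-0.3],[0,0,0.6,0,0,0,-0.3],[0,0,0.75,0,0,0,-0.3],[0,0,0.875,0,0,0,-0.3],[0,0,0.875,0,0,0,-0.3],[0,0,0.875,0,0,0,-0.3],[0,0,0.875,0,0,0,-0.3]]' |grep -E 'pos|force|width'
python3 -m creep '[[0,0,0,0,0,0,-0.3],[0,0,0.15,0,0,0,-0.3],[0,0,0.3,0,0,0,-0.3],[0,0,0.45,0,0,0,-0.3],[0,0,0.6,0,0,0,-0.3],[0,0,0.75,0,0,0,-0.3],[0,0,0.875,0,0,0,-0.3],[0,0,0.875,0,0,0,-0.3],[0,0,0.875,0,0,0,-0.3],[0,0,0.875,0,0,0,-0.3]]' |grep -E 'pos|force|width'
python3 -m creep '[[0,0,0,0,0,0,0.5],[0,0,0,0,0,0,0.6],[0,0,0,0,0,0,0.6],[0,0,0,0,0,-0.3,0.6],[0,0,0,0,0,-0.6,0.6],[0,0,0,0,0,-1,0.6],[0,0,0,0,0,-1,0.6],[0,0,0,0,0,-1,0.6],[0,0,0,0,0,-1,0.6],[0,0,0,0,0,-1,0.6]]' |grep -E 'pos|force|width'
cat > knob.py <<'E'
from unwrap import *
st=state(); w=read_camera('wrist'); c=(.662,-.170)
a=unwrap('wrist',c,.046,.05,w,st); cv2.imwrite('pics/knob_%d.png'%st['time_s'],a[:,:,::-1])
H=cv2.cvtColor(a,cv2.COLOR_RGB2HSV).astype(int); i,j=np.mgrid[0:400,0:400]; x=(199.5-i)/4;y=(199.5-j)/4; r=np.hypot(x,y)
m=(r>26)&(r<32)&(H[...,2]>130)&(H[...,1]<60); print('line',m.sum(),np.degrees(np.arctan2(y[m].mean(),x[m].mean())))
k=(r>34)&(r<46)&(H[...,1]>150)&((H[...,0]<8)|(H[...,0]>172)); print('mark',k.sum(),np.degrees(np.arctan2(y[k].mean(),x[k].mean())))
E
python3 knob.py; python3 goal.py .5 -.3284 .25 0
```

```text
tcp_pos: [0.6604, -0.1713, 0.0584]
contact_force: [-4.8, -2.7, 0.6]
width: 0.0422
tcp_pos: [0.6605, -0.1712, 0.0584]
contact_force: [-5.5, -3.1, 1.4]
width: 0.0426
tcp_pos: [0.6607, -0.1713, 0.0584]
contact_force: [-4.5, -3.2, 2.1]
width: 0.0427
tcp_pos: [0.6612, -0.1698, 0.156]
contact_force: [0.5, -0.6, -1.1]
width: 0.0679
line 423 20.32197953892
mark 1088 20.337611231685433
t 93.6 tcp [ 0.6614 -0.1699  0.1563] yaw -38.6 w 0.0679 F [-0.2 -0.4 -0.4] q6 0.36
rot [-0.002  0.003 -0.857] shift [-0.276  2.245 -0.938]
```

```bash
python3 -m creep '[[0,0,0,0,0,-0.5,0.6],[0,0,0,0,0.1,-0.94,0.6],[0,0,0,0,0.4,-0.94,0.6],[0,0,0,0,0.8,-0.94,0.6],[0,0,0,0,0.8,-0.94,0.6],[0,0,0,0,0.8,-0.94,0.6],[0,0,0,0,0.8,-0.94,0.6],[0,0,0,0,0.8,-0.94,0.6],[0,0,0,0,0.8,-0.94,0.6],[0,0,0,0,0.8,-0.94,0.6]]' >/dev/null
python3 -m creep '[[0,0,0,0,0.4,0,0.2],[0,0,0,-0.14,0.8,0,0.2],[0,0,0,-0.14,0.8,0,0.2],[0,0,0,-0.14,0.8,0,0.2],[0,0,0,-0.14,0.8,0,0.2],[0,0,0,-0.14,0.8,0,0.2],[0,0,0,-0.14,0.8,0,0.2],[0,0,0,-0.14,0.8,0,0.2],[0,0,0,-0.14,0.8,0,0.2],[0,0,0,-0.14,0.8,0,0.2]]' >/dev/null
python3 -m creep '[[0,0,-0.2,0,0.4,0,0.2],[0,0,-0.4,-0.14,0.65,0,0.2],[0,0,-0.6,-0.14,0.65,0,0.2],[0,0,-0.8,-0.14,0.65,0,0.2],[0,0,-0.857,-0.14,0.65,0,0.2],[0,0,-0.857,-0.14,0.65,0,0.2],[0,0,-0.857,-0.14,0.65,0,0.2],[0,0,-0.857,-0.14,0.65,0,0.2],[0,0,-0.857,-0.14,0.65,0,0.2],[0,0,-0.857,-0.14,0.65,0,0.2]]' |grep pos
cat > wheel.py <<'E'
from unwrap import *
from scipy.optimize import least_squares
def cent(n,im,z,lo,hi,c,R,st):
    a=unwrap(n,c,z,R,im,st); H=cv2.cvtColor(a,cv2.COLOR_RGB2HSV); m=cv2.inRange(H,lo,hi)>0
    i,j=np.nonzero(m); s=2*R/399; return len(i),np.array([c[0]+R-i*s,c[1]+R-j*s])
def circ(P): return least_squares(lambda q:np.hypot(P[0]-q[0],P[1]-q[1])-q[2],[*P.mean(1),.05]).x
for n in('wrist','top'):
    st=state(); im=read_camera(n); c=(.5,-.327)
    cv2.imwrite('pics/wheel_%s_%d.png'%(n,st['time_s']),unwrap(n,c,.085,.115,im,st)[:,:,::-1])
    k,hub=cent(n,im,.09,(8,140,100),(20,255,255),c,.03,st); print(n,'hub',k,hub.mean(1) if k else '')
    k,p=cent(n,im,.085,(0,170,90),(6,255,255),c,.1,st); print('red',k,p.mean(1) if k else '',np.degrees(np.arctan2(p[1].mean()-c[1],p[0].mean()-c[0])) if k else '')
    k,p=cent(n,im,.093,(21,150,90),(32,255,255),c,.115,st)
    if k: f=np.hypot(p[0]-c[0],p[1]-c[1])>.07; p=p[:,f]; print('yellow',f.sum(),p.mean(1),np.degrees(np.arctan2(p[1].mean()-c[1],p[0].mean()-c[0])))
E
python3 wheel.py; python3 goal.py .4783 -.377 .103 0
```

```text
tcp_pos: [0.4999, -0.3288, 0.2515]
wrist hub 8970 [ 0.50123121 -0.32823947]
red 1056 [ 0.53105444 -0.28121413] 55.85277034040212
yellow 817 [ 0.57386172 -0.37754514] -34.384661048729605
top hub 8495 [ 0.49966757 -0.32905424]
red 894 [ 0.52707328 -0.26456483] 66.55737440423981
yellow 205 [ 0.57199749 -0.37735143] -34.96700713010819
t 97.45 tcp [ 0.4999 -0.3288  0.2515] yaw -0.0 w 0.0514 F [-0.5  1.2  0.4] q6 -0.66
rot [-0.002 -0.001 -0.   ] shift [-0.217  0.485  1.484]
```

```bash
python3 -m creep '[[0,0,0,-0.1,0.3,0,0.2],[0,0,0,-0.21,0.48,0,0.2],[0,0,0,-0.21,0.48,0.2,0.2],[0,0,0,-0.21,0.48,0.4,0.2],[0,0,0,-0.21,0.48,0.6,0.2],[0,0,0,-0.21,0.48,0.7,0.2],[0,0,0,-0.21,0.48,0.8,0.2],[0,0,0,-0.21,0.48,0.9,0.2],[0,0,0,-0.21,0.48,1,0.2],[0,0,0,-0.21,0.48,1,0.2]]' |grep -E 'pos|force'
python3 -m creep '[[0,0,0,0,0,0.15,0.2],[0,0,0,0,0,0.3,0.2],[0,0,0,0,0,0.46,0.2],[0,0,0,0,0,0.46,0.2],[0,0,0,0,0,0.46,-0.7],[0,0,0,0,0,0.46,-0.7],[0,0,0,0,0,0.46,-0.7],[0,0,0,0,0,0.46,-0.7],[0,0,0,0,0,0.46,-0.7],[0,0,0,0,0,0.46,-0.7]]' |grep -E 'pos|force|width'
python3 - <<'E'
import numpy as np
t0=247.4
for k in range(1,13):
    t=np.radians(t0-min(8.5*k,101.5)); a=np.radians(t0)
    print(k,np.round(.55*np.array([np.cos(t)-np.cos(a),-(np.sin(t)-np.sin(a))]),3))
E
python3 goal.py .4794 -.3793 .105 0
```

```text
tcp_pos: [0.4785, -0.3762, 0.1504]
contact_force: [-0.9, -0.0, -0.3]
tcp_pos: [0.479, -0.377, 0.106]
contact_force: [-3.4, -0.8, 3.7]
width: 0.0238
1 [-0.073 -0.037]
2 [-0.139 -0.084]
3 [-0.198 -0.14 ]
4 [-0.248 -0.205]
5 [-0.288 -0.276]
6 [-0.316 -0.352]
7 [-0.333 -0.432]
8 [-0.339 -0.514]
9 [-0.332 -0.595]
10 [-0.313 -0.674]
11 [-0.283 -0.75 ]
12 [-0.244 -0.816]
t 99.95 tcp [ 0.479 -0.377  0.106] yaw -0.0 w 0.0238 F [-3.4 -0.8  3.7] q6 -0.74
rot [-0.001 -0.001 -0.   ] shift [0.004 0.023 0.01 ]
```

```bash
python3 -m creep '[[0,0,0,-0.073,-0.037,0,-0.7],[0,0,0,-0.139,-0.084,0,-0.7],[0,0,0,-0.198,-0.14,0,-0.7],[0,0,0,-0.248,-0.205,0,-0.7],[0,0,0,-0.288,-0.276,0,-0.7],[0,0,0,-0.316,-0.352,0,-0.7],[0,0,0,-0.333,-0.432,0,-0.7],[0,0,0,-0.339,-0.514,0,-0.7],[0,0,0,-0.332,-0.595,0,-0.7],[0,0,0,-0.313,-0.674,0,-0.7]]' |grep -E 'pos|force|width'
python3 -m creep '[[0,0,0,0.03,-0.076,0,-0.7],[0,0,0,0.069,-0.142,0,-0.7],[0,0,0,0.069,-0.142,0,-0.7],[0,0,0,0.069,-0.142,0,-0.7],[0,0,0,0.069,-0.142,0,-0.7],[0,0,0,0.069,-0.142,0,-0.7],[0,0,0,0.069,-0.142,0,-0.7],[0,0,0,0.069,-0.142,0,-0.7],[0,0,0,0.069,-0.142,0,-0.7],[0,0,0,0.069,-0.142,0,-0.7]]' |grep -E 'pos|force|width'
python3 - <<'E'
from unwrap import *
from wheel import *
E
```

```text
tcp_pos: [0.4476, -0.3083, 0.106]
contact_force: [-0.9, -3.1, 5.1]
width: 0.0239
tcp_pos: [0.4553, -0.2934, 0.106]
contact_force: [1.3, 0.0, 5.9]
width: 0.0238
wrist hub 0 
red 32 [ 0.54613095 -0.36609774] -40.28254981314964
top hub 0 
red 848 [ 0.5547956  -0.36779361] -36.66653245790421
yellow 507 [ 0.57363268 -0.3815419 ] -36.52844278925972
```

```bash
python3 -m creep '[[0,0,0,0,0,0,-0.1],[0,0,0,0,0,0,-0.1],[0,0,0,0,0,0,0],[0,0,0,0,0,0,0],[0,0,0,0,0,-0.2,0.2],[0,0,0,0,0,-0.4,0.2],[0,0,0,0,0,-0.6,0.2],[0,0,0,0,0,-0.8,0.2],[0,0,0,0,0,-1,0.2],[0,0,0,0,0,-1,0.2]]' |grep -E 'pos|force|width'
python3 -m creep '[[0,0,0,0.1,0.1,-0.2,0.2],[0,0,0,0.3,0.3,-0.5,0.2],[0,0,0,0.45,0.35,-0.5,0.2],[0,0,0,0.45,0.35,-0.5,0.2],[0,0,0,0.45,0.35,-0.5,0.2],[0,0,0,0.45,0.35,-0.5,0.2],[0,0,0,0.45,0.35,-0.5,0.2],[0,0,0,0.45,0.35,-0.5,0.2],[0,0,0,0.45,0.35,-0.5,0.2],[0,0,0,0.45,0.35,-0.5,0.2]]' |grep -E 'pos|force|width'
python3 - <<'E'
from unwrap import *
import wheel
st=state(); w=read_camera('wrist'); t=read_camera('top')
a=unwrap('wrist',(.5,-.328),.085,.11,w,st); b=unwrap('top',(.4435,-.1275),.003,.17,t,None); 
cv2.imwrite('pics/j3.png',np.hstack([a,b])[:,:,::-1])
E
```

```text
tcp_pos: [0.4557, -0.296, 0.2073]
contact_force: [0.1, 0.5, -0.6]
width: 0.0514
tcp_pos: [0.4995, -0.3302, 0.2556]
contact_force: [0.1, -0.3, 0.0]
width: 0.0513
wrist hub 8687 [ 0.50094467 -0.32832443]
red 1128 [ 0.55587773 -0.37112538] -38.297357247991215
yellow 780 [ 0.57413846 -0.37806751] -34.55956366494302
top hub 8819 [ 0.49994145 -0.32883716]
red 853 [ 0.55467567 -0.36777339] -36.713066118893636
yellow 362 [ 0.57348191 -0.37927779] -35.42947770147095
```

View pics/j3.png

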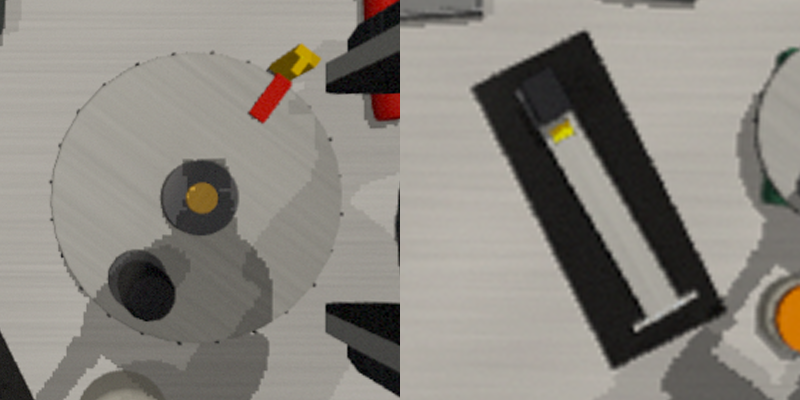

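```bash
python3 loc.py top; python3 -c "
from h import *
s=state(); print(s['time_s'],s['contact_force'],s['tcp_pos']); print(order.job_done())"
```

```text
brass px [221. 154.] ctr mm [699.9 137.2] size [46. 43.] axis 88.6
orange px [221. 176.] ctr mm [628.  136.9] size [49. 46.] axis 88.6
green px [243. 164.] ctr mm [664.   67.7] size [25. 56.] axis 175.8
blue px [260. 163.] ctr mm [665.9  17.9] size [24. 55.] axis 178.7
105.3 [-0.23688104  0.26359586 -0.17548482] [ 0.49952338 -0.33020305  0.25548654]
the job is handed in; nothing more can be done
None
```

I handed the job in at about 105 s with every step done. No verdict is reported, so what follows rests on my own checks.

I dragged all four parts out from under the shelf with the rake and stood the rake back on its mat. I then placed both rings and both clamp blocks in the tray by gripper. The blue block was knocked aside close to the shelf along the way, so I picked it up with the tool tilted. After that I turned the glue unit's knob, then cranked the wheel.

- **Parts:** the last top-camera check shows all four inside the tray. An earlier close view showed them lying flat.
- **Knob:** after turning, the white line measured 20.3° against 20.3° for the red mark.
- **Wheel:** the pointer is about 1–2° past the yellow index, roughly 2–3 mm, against the 7 mm allowed. The top camera and the wrist camera differ by about 1° on this. One automatic wrist reading gave about 4°, but the red screwdriver handle was in its window, so I discarded it.
- **Rake:** the last picture shows it standing on the mat with grip and foot inside the mat's edges. I judged it upright by eye and did not measure its tilt.
- **Robot:** it is clear of everything, with the fingers about 0.26 m up.
- **Unexplained contact:** a force of about 13 N appeared while I lowered the orange ring into the tray. The ring still ended flat and in place.
- **Bystanders:** I did not measure them again at the end.

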